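# Switch off and unload the handle mould

## Task

Empty the handle mould: first push the slide switch by its ridge across to OFF (the white-dot end), then lift every moulded handle out of the mould and lay them all flat on the floor of the white tray, none on top of another. When they are all in the tray, push the switch back to ON; never have the gripper on a handle while the switch is ON, and leave the other things on the bench where they are.

Things in the scene. Friction and masses are not known exactly. Their poses are not given: they have to be found in the camera images.
- mould: Fixed plain aluminium mould block, 140 mm (its x) by 300 mm (its y), 43 mm high, origin at the centre of its underside (on the bench), z up. Five open cavities, each 106 mm (x) by 36 mm (y) and 12 mm deep, stand side by side at x = 0 and y = -112, -56, 0, 56, 112 mm. Some cavities may be empty.
- tray: Loose shallow white plastic tray, open on top, 184 mm (its x) by 284 mm (its y), 48 mm high, walls and floor 5 mm thick, 0.8 kg; origin at the centre of its underside, z up.
- switch_box: Fixed grey box, 70 mm (its x) by 116 mm (its y), 50 mm high, origin at the centre of its underside, z up. In its steel top is a flush slide switch that travels along the box's y. A white dot on the top lies at the OFF end, y = +45 mm.
- ridge (a point): Middle of the top of the switch's small black ridge: 26 mm across (the box's x), 8 mm thick along the travel (the box's y), standing 9 mm above the box's top. At y = -10 mm of the box it is ON, at y = +10 mm OFF.
- slide (a joint): Position of the slide switch in m: 0 is ON (as it starts), 0.020 is OFF, growing along the box's +y towards the white dot. A detent holds it at either end with about 4 N and throws it over once it is past the middle; the resistance of the push is under 8 N.
- handle0_centre (a point): Centre (half-way up) of a black moulded tool handle, 100 mm long (its x), 32 mm high (its z), 28 mm wide at both ends and 24 mm wide along its 74 mm middle (its y), whose top and underside are stepped in by 2 mm; about 90 g. It starts lying in a mould cavity along the cavity's x, its upper 20 mm standing above the mould's face. Absent in some starts; all five are alike.
- handle1_centre (a point): Centre (half-way up) of a black moulded tool handle, 100 mm long (its x), 32 mm high (its z), 28 mm wide at both ends and 24 mm wide along its 74 mm middle (its y), whose top and underside are stepped in by 2 mm; about 90 g. It starts lying in a mould cavity along the cavity's x, its upper 20 mm standing above the mould's face. Absent in some starts; all five are alike.
- handle2_centre (a point): Centre (half-way up) of a black moulded tool handle, 100 mm long (its x), 32 mm high (its z), 28 mm wide at both ends and 24 mm wide along its 74 mm middle (its y), whose top and underside are stepped in by 2 mm; about 90 g. It starts lying in a mould cavity along the cavity's x, its upper 20 mm standing above the mould's face. Absent in some starts; all five are alike.
- handle3_centre (a point): Centre (half-way up) of a black moulded tool handle, 100 mm long (its x), 32 mm high (its z), 28 mm wide at both ends and 24 mm wide along its 74 mm middle (its y), whose top and underside are stepped in by 2 mm; about 90 g. It starts lying in a mould cavity along the cavity's x, its upper 20 mm standing above the mould's face. Absent in some starts; all five are alike.
- handle4_centre (a point): Centre (half-way up) of a black moulded tool handle, 100 mm long (its x), 32 mm high (its z), 28 mm wide at both ends and 24 mm wide along its 74 mm middle (its y), whose top and underside are stepped in by 2 mm; about 90 g. It starts lying in a mould cavity along the cavity's x, its upper 20 mm standing above the mould's face. Absent in some starts; all five are alike.
- screwdriver: Loose screwdriver 170 mm long lying on the bench; bystander.
- grease_jar: Loose jar, 60 mm across and 60 mm high; bystander.
- tape: Loose roll of tape, 90 mm across, 24 mm high; bystander.
- spray_can: Loose can, 56 mm across, 100 mm high; bystander.
- mallet: Loose hammer 240 mm long lying on the bench; bystander.
- carton: Loose cardboard box 120 x 90 x 60 mm; bystander.
- drift: Loose brass rod 130 mm long, 16 mm thick, lying; bystander.

How it is judged:
By the outcome, as a careful person would: the job done as asked, in the order asked, and still so for the second after the job is handed in, with the robot touching nothing.
Of handle0, handle1, handle2, handle3, handle4 only 3 to 5 are there at a start; the rules pass over those that are not, and their reading is None.
At some moment in a run one of handle0, handle1, handle2, handle3, handle4 may be knocked a few centimetres aside while the robot is not near it.
Once in a run the grip may slacken for a moment while it holds something.
It also fails if it takes over 210 s, if anything falls off the work surface, if the arm or the gripper's body presses on something with over 40 N, if the wrist force passes 120 N, or if a joint passes its speed limit or range.

## Robot

A 6-joint arm with a two-finger parallel gripper is mounted at the origin on the work surface. World frame = base frame: x ahead of the robot, y to its left, z up, the work surface at z = 0. Lengths are in m, angles in degrees, forces in N, time in s.
With the tool pointing down it reaches from about 0.375 to 0.9 m from the base axis. Payload 3.1 kg.
Tool frame: the origin (TCP) lies midway between the tips of the shut fingers; the grasp point (between the pads) lies bot.hold_point_z behind it (bot.hold_point_z is the distance from the TCP to the grasp point, in m); z points along the fingers, y is the direction in which the jaws open and shut (so a half turn about z gives the same grasp; the last joint's range is limited). The gripper opens to 87 mm and grips with 3 to 60 N. Pads are 19 mm wide; open, the fingers measure 117 mm over their backs; the gripper's body (75 mm by 190 mm) begins 51 mm behind the grasp point.
Start: joints at [63.398, 30.224, 82.088, -0, 67.689, -10.227], TCP at [0.176, 0.6, 0.223] pointing down, gripper open.
Joint ranges: [-176.69, 176.69], [-43.24, 126.21], [12.49, 139.97], [-82, 262], [0, 151.66], [-163.58, 163.58]. Speed limits (degrees/s): [159.86, 159.86, 180, 180, 180, 180].

## Interface

Orientations are given as a 3x3 rotation matrix whose columns are the frame's x, y, z axes.
In Python, from rig import bot, vision, hand_in gives the robot as it stands. The module is installed in compiled form; this text tells all that it offers.
- The arm moves only by the shell command python3 -m handwheel 'ROWS'. ROWS is JSON, a list of rows, each an object of numbers: "hand": the gripper's target within -1 to 1 (fully open at 1, half-way at 0, shut at -1); "dx", "dy", "dz": the shift along the world's x, y, z in cm; "wx", "wy", "wz": the turn, a rotation vector about the world's x, y, z in rad. In form: [{"hand": .., "dx": .., "dy": .., "dz": .., "wx": .., "wy": .., "wz": ..}, ...]. A call has 1 to 10 rows; each row shifts and turns the commanded pose from where the row before left it; what a row does not reach is not made up. A row lasts 1/10 s, in which the tool goes at most 50 mm and 8.59 degrees, less where a joint would pass 70% of its speed; a pose out of reach is approached as far as the arm can. A call with a gripper value outside its range is refused whole. The fingers move at their own pace and stop on an object; the grip force is fixed at half the most. Time passes only in rows, so rows that do not move let the fingers close. It gives the time, the measured TCP pose, the force and the opening at its end, in the units of the state.
- bot.read_state(): the state, without advancing time (a new reading comes with each control period).
- vision.capture(name): name is "side" or "top"; returns (picture, depth): 480x640x3 uint8, red, green, blue; 480x640 float32, m along the optical axis (not along the pixel's ray), 0 where there is no reading.
- vision.get_calibration(name): a dict with "fx", "fy", "cx", "cy" (pixels), "rvec" (rotation vector, rad) and "tvec" (3), from world to camera coordinates, as OpenCV has them. Camera axes: x right, y down, z forward; pixel columns grow to the right and rows downward; lengths in m; the calibration is good to about 2 mm. A picture is of the moment at which its call begins. get_calibration takes no time and is no camera call.
- hand_in(): hands the job in, once; it reports no verdict.
The state is a dict: "time_s": time; "joint_positions": joint angles; "qvel": joint speeds; "tau": joint torques, N m; "position": TCP position; "tcp_rot": TCP orientation; "force": force on the tool from outside, world axes, zero at the start; "moment": the same for the moment, N m; "opening": opening from 0.0 (shut) to 1.0 (fully open).
Only numpy, scipy, OpenCV 4.12 (cv2) and the standard library are available. Lean on these libraries where they do the work, as an engineer would, in place of code of your own. Each camera call takes 0.05 s, during which the arm holds its last target.

## Working session

There is one attempt and no reset: what is moved stays moved. The work goes in short steps, Python scripts to look and compute and a shell command to move; the robot and the scene stay as the last step left them, time stands still between calls to the robot, and variables do not carry over. Pictures are saved under pics/ and viewed, and the job is handed in when it is done.

```bash
mkdir -p pics
cat > h.py <<'E'
import numpy as np, cv2
from rig import bot, vision
def cal(n):
    c=vision.get_calibration(n); R=cv2.Rodrigues(np.array(c['rvec'],float))[0]
    K=np.array([[c['fx'],0,c['cx']],[0,c['fy'],c['cy']],[0,0,1.]]); return K,R,np.array(c['tvec'],float).ravel()
def ray(n,uv,z):
    K,R,t=cal(n); uv=np.atleast_2d(uv).astype(float)
    d=(R.T@np.linalg.inv(K)@np.c_[uv,np.ones(len(uv))].T).T; o=-R.T@t
    s=(z-o[2])/d[:,2]; return o+s[:,None]*d
def proj(n,P):
    K,R,t=cal(n); p=(K@(R@np.atleast_2d(P).T+t[:,None])).T; return p[:,:2]/p[:,2:]
def cloud(n,dep):
    K,R,t=cal(n); v,u=np.mgrid[:480,:640]
    c=np.stack([(u-K[0,2])/K[0,0]*dep,(v-K[1,2])/K[1,1]*dep,dep],-1)
    return (c-t)@R
def shot(n,f):
    im,d=vision.capture(n); cv2.imwrite(f'pics/{f}.png',im[:,:,::-1]); np.savez(f'pics/{f}.npz',im=im,d=d); return im,d
E
python3 - <<'E'
from h import *
for n in('top','side'):
    shot(n,n+'0'); K,R,t=cal(n); print(n,K[0,0],K[1,1],K[:2,2],-R.T@t,R[2])
s=bot.read_state(); print(s['time_s'],s['position'],s['tcp_rot'],s['force'],s['opening'],bot.hold_point_z)
E
```

```text
top 533.36518645775 533.36518645775 [317.59328637 226.38612275] [0.36093057 0.05082131 1.27327568] [ 0.17775401  0.01682494 -0.98393111]
side 470.55796309761945 470.55796309761945 [313.29057433 232.6428548 ] [ 0.20258186 -0.70405593  0.91510991] [ 0.3079472   0.64563937 -0.69879777]
0.1 [0.17587132 0.59905366 0.22165773] [[-9.59446310e-01  2.81890130e-01 -8.55656851e-04]
 [ 2.81891244e-01  9.59444738e-01 -1.76684987e-03]
 [ 3.22897923e-04 -1.93639976e-03 -9.99998073e-01]] [ 0.39783773 -0.39118492 -0.48553322] 0.9983345134268289 0.0187
```

View pics/top0.png

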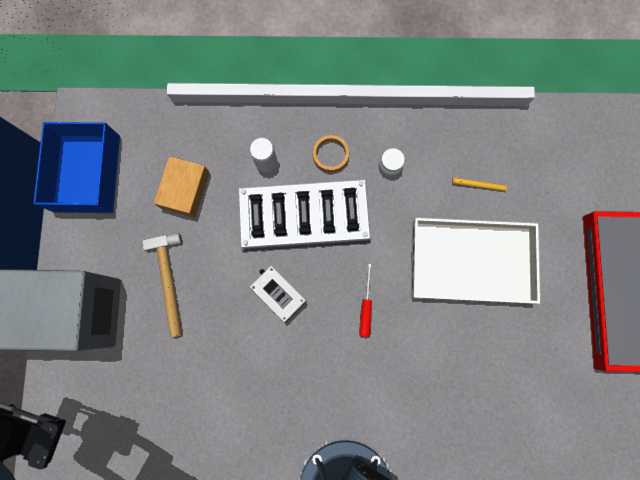

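View pics/side0.png

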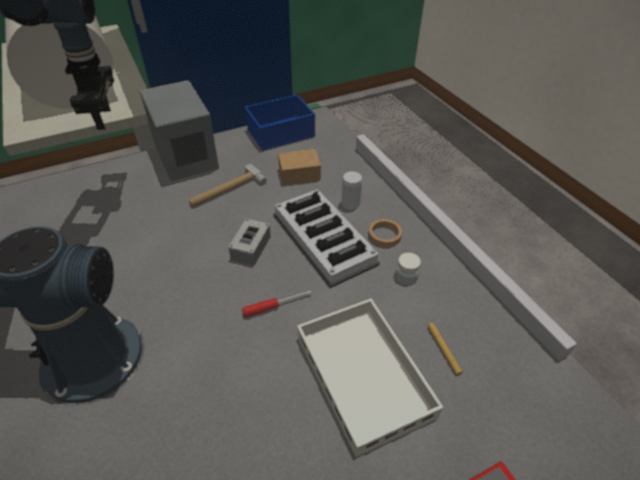

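Top view: the mould is near (305,215) with handles in all five cavities (cols 256–351). The switch box is at (278,294), the tray at (476,261), and the screwdriver lies between the box and the tray at (366,300). Next I'll zoom in on the box and mould.

Run:
```python
import cv2,numpy as np
a=cv2.imread('pics/top0.png');b=cv2.imread('pics/side0.png')
c=cv2.resize(a[255:335,235:325],None,fx=4.4,fy=4.4,interpolation=2)
d=cv2.resize(b[210:270,220:280],None,fx=6,fy=6,interpolation=2)
e=cv2.resize(a[170:260,230:380],None,fx=3,fy=3,interpolation=2)
o=np.zeros((640,800,3),np.uint8)[:600]
o[:352,:396]=c;o[:360,400:760]=d
cv2.imwrite('pics/z1.png',o);cv2.imwrite('pics/z2.png',cv2.resize(a[170:260,230:380],None,fx=5,fy=5,interpolation=2))
```

```text
(no output)
```

View pics/z1.png

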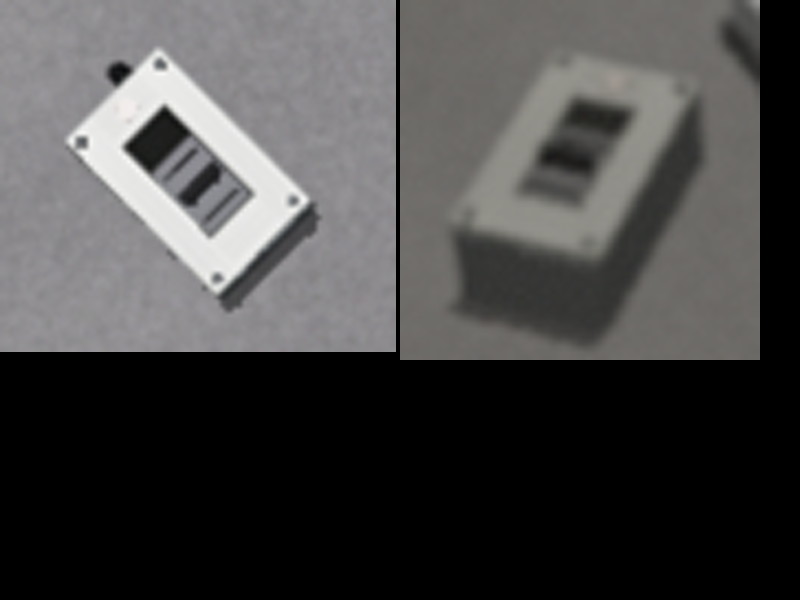

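View pics/z2.png

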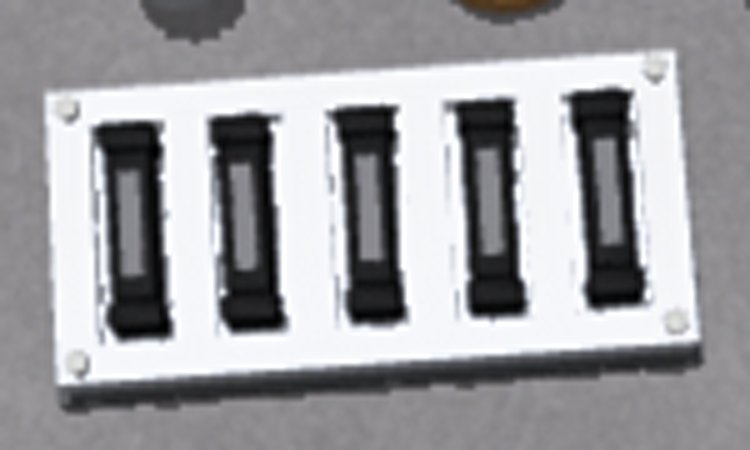

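All five cavities are filled. The white dot is at the upper-left end of the box, around px (264,279), and the ridge is at about (281,297), so the switch is ON. Now to measure everything.

```bash
cat > meas.py <<'E'
from h import *
def rect_of(P):  # xy points -> center, size, long-axis angle
    (c,s,a)=cv2.minAreaRect((P[:,:2]*1000).astype(np.float32)); 
    if s[0]<s[1]: s=(s[1],s[0]); a+=90
    return np.round(c,1),np.round(s,1),(a+90)%180-90
def blobs(mask,n,z,amin,roi):
    cs,_=cv2.findContours(mask.astype(np.uint8),cv2.RETR_EXTERNAL,cv2.CHAIN_APPROX_NONE)
    for c in cs:
        if cv2.contourArea(c)<amin: continue
        p=c[:,0,:]; 
        yield p, ray(n,p,z)
E
python3 - <<'E'
from meas import *
for n in('top','side'):
    f=np.load(f'pics/{n}0.npz'); im,d=f['im'],f['d']; C=cloud(n,d); ok=d>0
    z=C[...,2]; x,y=C[...,0],C[...,1]
    print(n,'bench z',np.median(z[ok&(abs(z)<.02)]))
    near=lambda cx,cy,r:(np.hypot(x-cx,y-cy)<r)&ok
    if n=='top':
        ctr={k:ray('top',uv,.05)[0] for k,uv in dict(box=(278,292),mould=(305,213),tray=(476,261)).items()}
        print({k:np.round(v,3) for k,v in ctr.items()})
    for k,r,lo in(('box',.09,.045),('mould',.19,.038),('tray',.2,.04)):
        m=near(*ctr[k][:2],r)&(z>lo)&(z<.1)
        P=C[m]; print(k,m.sum(),'z med',np.percentile(P[:,2],[5,25,50,75,95]).round(4),rect_of(P))
    m=near(*ctr['tray'][:2],.08); print('floor',np.median(z[m]))
    m=near(*ctr['mould'][:2],.19)&(z>.053)
    k,lab,st,ce=cv2.connectedComponentsWithStats(m.astype(np.uint8))
    for i in range(1,k):
        if st[i,4]>40: P=C[lab==i]; print('handle',st[i,4],np.median(P[:,2]).round(4),P[:,2].max().round(4),rect_of(P))
    m=near(*ctr['box'][:2],.06)&(z>.0545); P=C[m]; print('ridge',m.sum(),P.mean(0) if m.sum() else 0,rect_of(P) if m.sum()>3 else 0)
E
```

```text
top bench z -0.0002719531792094347
{'box': array([0.428, 0.159, 0.05 ]), 'mould': array([0.613, 0.102, 0.05 ]), 'tray': array([ 0.507, -0.293,  0.05 ])}
box 1387 z med [0.0458 0.0478 0.0494 0.051  0.0539] (array([424.8, 161.4]), array([114.3,  68.9]), 46.389278411865234)
mould 7252 z med [0.0394 0.042  0.0453 0.0593 0.0669] (array([583.8, 116.5]), array([329.4, 313.8]), 71.07534790039062)
tray 1088 z med [0.0417 0.045  0.0469 0.0488 0.0513] (array([ 510.2, -294.7]), array([286.2, 185.3]), 88.19529724121094)
floor 0.0045278507470067845
handle 495 0.0974 0.1063 (array([748. , 200.5]), array([55.3, 45.3]), -53.0742301940918)
handle 454 0.0604 0.0679 (array([623.8,  -5.3]), array([100. ,  26.6]), 4.800708770751953)
handle 446 0.0605 0.0692 (array([614.5, 105.1]), array([99.9, 26.3]), 4.313414573669434)
handle 446 0.0604 0.0679 (array([618.5,  49.3]), array([98.2, 26.3]), 3.846108913421631)
handle 441 0.0602 0.0679 (array([610. , 162.9]), array([99.6, 25.9]), 4.934270858764648)
handle 450 0.0602 0.0703 (array([606.2, 216.1]), array([101.7,  27.6]), 5.312496185302734)
ridge 52 [0.42159032 
[... 451 characters left out ...]
9, 186.6]), 88.17802429199219)
floor 0.006642452142181507
handle 402 0.09 0.1052 (array([751.4, 196.6]), array([54., 45.]), -51.50989532470703)
handle 282 0.0623 0.0688 (array([609.1, 212.2]), array([100.3,  31.5]), 5.166006565093994)
handle 298 0.062 0.0689 (array([613. , 160.8]), array([98.4, 29.7]), 4.891973972320557)
handle 311 0.0622 0.0702 (array([618.3, 103. ]), array([99.5, 30. ]), 4.316102027893066)
handle 330 0.0628 0.0674 (array([621.7,  47.3]), array([99.4, 31.4]), 5.11892557144165)
handle 356 0.0626 0.0687 (array([627.3,  -8.5]), array([100.2,  28.9]), 5.685998916625977)
ridge 78 [0.42627135 0.15637013 0.0571271 ] (array([428.7, 159.4]), array([108.8,  68.5]), 50.74007034301758)
```

Run:
```python
from meas import *
# box top corners from bright top face & slot features
c=np.array([.4268,.1602]); a=np.radians(46.2); ey=np.array([np.cos(a),np.sin(a)]); ex=np.array([ey[1],-ey[0]])
for n in('top','side'):
    im=np.load(f'pics/{n}0.npz')['im']; g=im.mean(2)
    # sample brightness along box y on centreline averaged over |x|<9mm, at z=.059 and .05
    ys=np.arange(-35,56,2.5)
    out=[]
    for yy in ys:
        P=np.array([[*(c+ey*yy/1e3+ex*xx/1e3),.05] for xx in np.linspace(-9,9,9)])
        q=proj(n,P).astype(np.float32); out.append(cv2.remap(g.astype(np.float32),q[:,0],q[:,1],1).mean())
    print(n,[(float(y),int(o)) for y,o in zip(ys,out)])
for n,uv in (('top',(280.5,297.2)),('side',(220+565/6-400/6,210+157/6))):
    for z in(.055,.059):
        p=ray(n,uv,z)[0,:2]-c; print(n,z,'ridge box xy mm',p@ex*1e3,p@ey*1e3)
for n,uv in(('top',(235+128/4.4,255+108/4.4)),('side',(220+(615-400)/6,210+80/6))):
    p=ray(n,uv,.05)[0,:2]-c; print('dot',p@ex*1e3,p@ey*1e3)
```

```text
top [(-35.0, 211), (-32.5, 135), (-30.0, 131), (-27.5, 117), (-25.0, 89), (-22.5, 128), (-20.0, 140), (-17.5, 137), (-15.0, 96), (-12.5, 39), (-10.0, 37), (-7.5, 49), (-5.0, 107), (-2.5, 140), (0.0, 140), (2.5, 115), (5.0, 85), (7.5, 131), (10.0, 130), (12.5, 72), (15.0, 30), (17.5, 29), (20.0, 29), (22.5, 29), (25.0, 29), (27.5, 28), (30.0, 37), (32.5, 125), (35.0, 224), (37.5, 232), (40.0, 226), (42.5, 231), (45.0, 234), (47.5, 232), (50.0, 230), (52.5, 230), (55.0, 206)]
side [(-35.0, 139), (-32.5, 131), (-30.0, 116), (-27.5, 98), (-25.0, 83), (-22.5, 76), (-20.0, 77), (-17.5, 84), (-15.0, 86), (-12.5, 79), (-10.0, 62), (-7.5, 44), (-5.0, 33), (-2.5, 33), (0.0, 40), (2.5, 50), (5.0, 58), (7.5, 65), (10.0, 72), (12.5, 74), (15.0, 68), (17.5, 55), (20.0, 44), (22.5, 38), (25.0, 38), (27.5, 41), (30.0, 53), (32.5, 75), (35.0, 100), (37.5, 121), (40.0, 134), (42.5, 139), (45.0, 141), (47.5, 142), (50.0, 143), (52.5, 143), (55.0, 140)]
top 0.055 ridge box xy mm -2.409594988078421 -12.441605702374773
top 0.059 ridge box xy mm -2.309212559332098 -12.809649358387468
side 0.055 ridge box xy mm 1.3735232531724793 -8.11020315199392
side 0.059 ridge box xy mm 3.396444213438003 -11.695170157964936
dot -0.9311165779093697 43.42105565950237
dot 0.2717854911109495 48.299985377266566
```

```bash
python3 -m handwheel '[{"hand":-1,"dx":0.5,"dy":-1,"wz":0.05},{"hand":-1,"dx":1.7,"dy":-3.4,"wz":0.1},{"hand":-1,"dx":2,"dy":-4,"wz":0.12},{"hand":-1,"dx":2,"dy":-4,"wz":0.12},{"hand":-1,"dx":2,"dy":-4,"wz":0.12},{"hand":-1,"dx":2,"dy":-4,"wz":0.12},{"hand":-1,"dx":2,"dy":-4,"wz":0.12},{"hand":-1,"dx":2,"dy":-4,"wz":0.12},{"hand":-1,"dx":2,"dy":-4,"wz":0.12},{"hand":-1,"dx":2,"dy":-4,"dz":-2,"wz":0.1}]'
python3 -m handwheel '[{"hand":-1,"dx":2,"dy":-4,"dz":-2},{"hand":-1,"dx":1.8,"dy":-3.6,"dz":-2},{"hand":-1,"dx":1,"dy":-2,"dz":-2},{"hand":-1,"dz":-1},{"hand":-1}]'
```

```text
invalid input
invalid input
```

```bash
python3 -m handwheel '[{"hand":-1,"dx":0.5,"dy":-1,"dz":0,"wx":0,"wy":0,"wz":0.05}]'
```

```text
time_s: 0.2
position: [0.1807, 0.5901, 0.2219]
tcp_rot: [[-0.973, 0.231, -0.0], [0.231, 0.973, -0.0], [0.0, -0.0, -1.0]]
force: [0.9, -0.1, -0.1]
opening: 0.962
```

```bash
python3 -m handwheel '[{"hand":-1,"dx":1.7,"dy":-3.4,"dz":0,"wx":0,"wy":0,"wz":0.1},{"hand":-1,"dx":2,"dy":-4,"dz":0,"wx":0,"wy":0,"wz":0.12},{"hand":-1,"dx":2,"dy":-4,"dz":0,"wx":0,"wy":0,"wz":0.12},{"hand":-1,"dx":2,"dy":-4,"dz":0,"wx":0,"wy":0,"wz":0.12},{"hand":-1,"dx":2,"dy":-4,"dz":0,"wx":0,"wy":0,"wz":0.12},{"hand":-1,"dx":2,"dy":-4,"dz":0,"wx":0,"wy":0,"wz":0.12},{"hand":-1,"dx":2,"dy":-4,"dz":0,"wx":0,"wy":0,"wz":0.12},{"hand":-1,"dx":2,"dy":-4,"dz":0,"wx":0,"wy":0,"wz":0.12},{"hand":-1,"dx":2,"dy":-4,"dz":-2,"wx":0,"wy":0,"wz":0.1},{"hand":-1,"dx":2,"dy":-4,"dz":-2,"wx":0,"wy":0,"wz":0.1}]'
python3 -m handwheel '[{"hand":-1,"dx":1.8,"dy":-3.6,"dz":-2,"wx":0,"wy":0,"wz":0},{"hand":-1,"dx":1,"dy":-2,"dz":-2,"wx":0,"wy":0,"wz":0},{"hand":-1,"dx":0,"dy":0,"dz":-2,"wx":0,"wy":0,"wz":0},{"hand":-1,"dx":0,"dy":0,"dz":0,"wx":0,"wy":0,"wz":0}]'
```

```text
time_s: 1.2
position: [0.3788, 0.1951, 0.1826]
tcp_rot: [[-0.617, -0.787, 0.002], [-0.787, 0.617, 0.001], [-0.002, -0.002, -1.0]]
force: [0.7, -0.3, -0.4]
opening: 0.082
time_s: 1.6
position: [0.4042, 0.1395, 0.1206]
tcp_rot: [[-0.622, -0.783, -0.006], [-0.783, 0.622, -0.0], [0.004, 0.004, -1.0]]
force: [-0.6, 0.4, 0.2]
opening: 0.008
```

```bash
python3 -m handwheel '[{"hand":-1,"dx":0.15,"dy":-0.1,"dz":-2,"wx":0,"wy":0,"wz":-0.092},{"hand":-1,"dx":0,"dy":0,"dz":-2,"wx":0,"wy":0,"wz":0},{"hand":-1,"dx":0,"dy":0,"dz":-1,"wx":0,"wy":0,"wz":0},{"hand":-1,"dx":0,"dy":0,"dz":0,"wx":0,"wy":0,"wz":0},{"hand":-1,"dx":0,"dy":0,"dz":0,"wx":0,"wy":0,"wz":0}]'
python3 - <<'E'
from h import *
a,_=shot('top','t1');b,_=shot('side','s1')
c=np.zeros((480,800,3),np.uint8)
c[:400,:400]=cv2.resize(a[250:330,240:320],(400,400),interpolation=2);c[:400,400:]=cv2.resize(b[190:270,210:290],(400,400),interpolation=2)
cv2.imwrite('pics/z3.png',c[:400,:,::-1])
E
```

```text
time_s: 2.1
position: [0.4074, 0.1399, 0.0731]
tcp_rot: [[-0.689, -0.725, 0.0], [-0.725, 0.689, 0.0], [-0.0, -0.0, -1.0]]
force: [0.6, -0.2, 0.0]
opening: 0.002
```

View pics/z3.png

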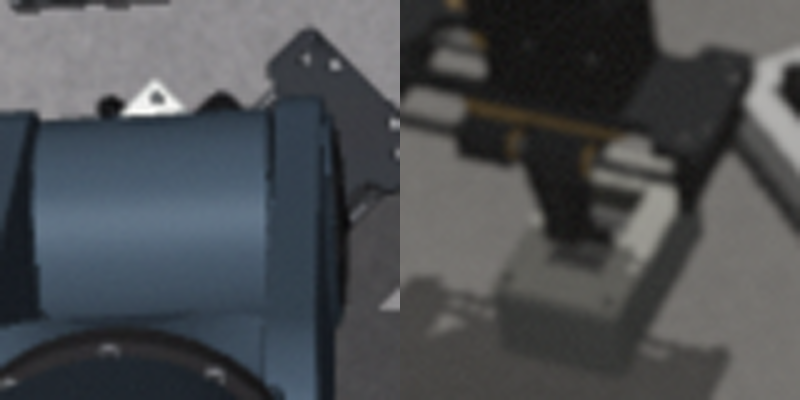

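The side view shows the shut fingertips over the near part of the slot, at crop (575,235), on the ON side of the ridge. I'll back off 2 mm, descend, then push.

```bash
python3 -m handwheel '[{"hand":-1,"dx":-0.15,"dy":-0.15,"dz":-0.8,"wx":0,"wy":0,"wz":0},{"hand":-1,"dx":0,"dy":0,"dz":-0.5,"wx":0,"wy":0,"wz":0},{"hand":-1,"dx":0,"dy":0,"dz":-0.5,"wx":0,"wy":0,"wz":0},{"hand":-1,"dx":0,"dy":0,"dz":0,"wx":0,"wy":0,"wz":0},{"hand":-1,"dx":0,"dy":0,"dz":0,"wx":0,"wy":0,"wz":0}]'
```

```text
time_s: 2.7
position: [0.4056, 0.138, 0.0543]
tcp_rot: [[-0.69, -0.724, -0.001], [-0.724, 0.69, -0.0], [0.0, 0.0, -1.0]]
force: [0.1, 0.2, 0.0]
opening: 0.009
```

```bash
for i in 1; do python3 -m handwheel '[{"hand":-1,"dx":0.2,"dy":0.21,"dz":0,"wx":0,"wy":0,"wz":0},{"hand":-1,"dx":0.2,"dy":0.21,"dz":0,"wx":0,"wy":0,"wz":0},{"hand":-1,"dx":0.2,"dy":0.21,"dz":0,"wx":0,"wy":0,"wz":0},{"hand":-1,"dx":0.2,"dy":0.21,"dz":0,"wx":0,"wy":0,"wz":0},{"hand":-1,"dx":0.2,"dy":0.21,"dz":0,"wx":0,"wy":0,"wz":0}]'; done
python3 -m handwheel '[{"hand":-1,"dx":0.2,"dy":0.21,"dz":0,"wx":0,"wy":0,"wz":0},{"hand":-1,"dx":0.2,"dy":0.21,"dz":0,"wx":0,"wy":0,"wz":0}]'
python3 -m handwheel '[{"hand":-1,"dx":0.2,"dy":0.21,"dz":0,"wx":0,"wy":0,"wz":0},{"hand":-1,"dx":0,"dy":0,"dz":0,"wx":0,"wy":0,"wz":0}]'
```

```text
time_s: 3.2
position: [0.4138, 0.1469, 0.0546]
tcp_rot: [[-0.688, -0.725, -0.005], [-0.725, 0.688, -0.003], [0.005, 0.001, -1.0]]
force: [-1.5, -8.3, 1.6]
opening: 0.005
time_s: 3.4
position: [0.4189, 0.152, 0.0546]
tcp_rot: [[-0.689, -0.724, -0.002], [-0.724, 0.689, -0.001], [0.002, 0.001, -1.0]]
force: [-0.7, -4.1, 0.7]
opening: 0.004
time_s: 3.6
position: [0.4227, 0.1553, 0.0547]
tcp_rot: [[-0.69, -0.724, 0.002], [-0.724, 0.69, 0.001], [-0.002, -0.001, -1.0]]
force: [0.9, -0.5, -0.2]
opening: 0.0
```

```bash
python3 -m handwheel '[{"hand":-1,"dx":-0.3,"dy":-0.3,"dz":0,"wx":0,"wy":0,"wz":0},{"hand":-1,"dx":0,"dy":0,"dz":2,"wx":0,"wy":0,"wz":0},{"hand":-1,"dx":0,"dy":0,"dz":3,"wx":0,"wy":0,"wz":0},{"hand":-0.1,"dx":1,"dy":-2,"dz":3,"wx":0,"wy":0,"wz":-0.1},{"hand":-0.1,"dx":1,"dy":-4,"dz":2,"wx":0,"wy":0,"wz":-0.1},{"hand":-0.1,"dx":2,"dy":-4,"dz":0,"wx":0,"wy":0,"wz":-0.1},{"hand":-0.1,"dx":2,"dy":-4,"dz":0,"wx":0,"wy":0,"wz":-0.1},{"hand":-0.1,"dx":2,"dy":-4,"dz":0,"wx":0,"wy":0,"wz":-0.1},{"hand":-0.1,"dx":2,"dy":-4,"dz":0,"wx":0,"wy":0,"wz":-0.1},{"hand":-0.1,"dx":2,"dy":-3,"dz":0,"wx":0,"wy":0,"wz":-0.13}]'
python3 -m handwheel '[{"hand":-0.1,"dx":0,"dy":0,"dz":0,"wx":0,"wy":0,"wz":0},{"hand":-0.1,"dx":0,"dy":0,"dz":0,"wx":0,"wy":0,"wz":0}]'
cat > look.py <<'E'
from meas import *
import sys
k=sys.argv[1]
def handles():
    for n in('top','side'):
        im,d=shot(n,n+k); C=cloud(n,d); x,y,z=C[...,0],C[...,1],C[...,2]
        m=(d>0)&(z>.0535)&(z<.075)&(x>.52)&(x<.72)&(y>-.09)&(y<.3)
        kk,lab,st,ce=cv2.connectedComponentsWithStats(m.astype(np.uint8))
        for i in range(1,kk):
            if st[i,4]>150: P=C[lab==i]; print(n,st[i,4],np.median(P[:,2]).round(4),rect_of(P))
handles()
E
python3 look.py 2
```

```text
time_s: 4.6
position: [0.5393, -0.1006, 0.1545]
tcp_rot: [[-0.997, -0.073, 0.001], [-0.073, 0.997, -0.0], [-0.001, -0.0, -1.0]]
force: [0.1, 0.5, 0.2]
opening: 0.434
time_s: 4.8
position: [0.5384, -0.0986, 0.1541]
tcp_rot: [[-0.997, -0.079, -0.001], [-0.079, 0.997, 0.001], [0.001, 0.001, -1.0]]
force: [-1.5, 0.9, -0.6]
opening: 0.444
top 393 0.0603 (array([623.6,  -4.3]), array([98. , 26.3]), 3.9839189052581787)
top 442 0.0602 (array([614.9, 105.1]), array([99.8, 26.2]), 4.311964988708496)
top 445 0.0604 (array([618.3,  49.4]), array([99.7, 26.1]), 3.9063079357147217)
top 443 0.0603 (array([610.6, 163. ]), array([101.5,  26.3]), 4.7431440353393555)
top 446 0.0601 (array([605.3, 216.5]), array([100.7,  27.7]), 4.3361310958862305)
```

View pics/top2.png

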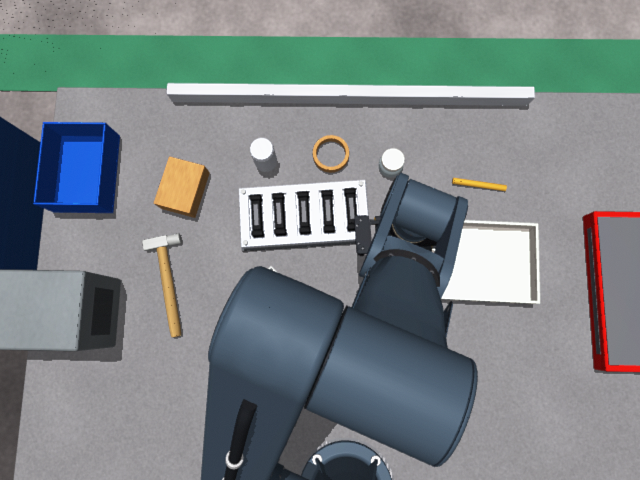

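View pics/side2.png

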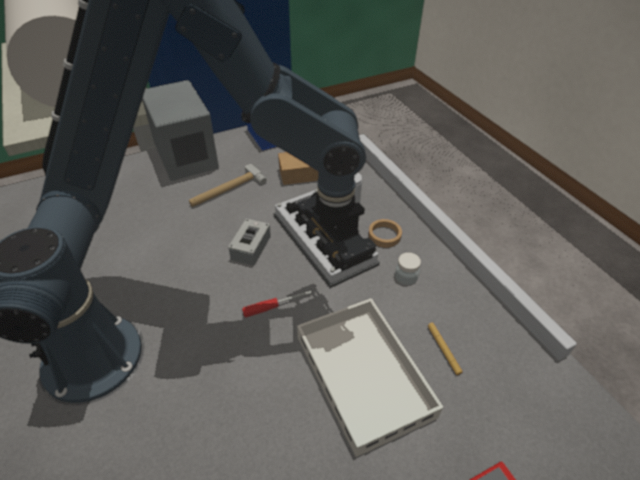

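Run:
```python
import cv2,numpy as np
a=cv2.imread('pics/side0.png');b=cv2.imread('pics/side2.png')
cv2.imwrite('pics/z4.png',np.hstack([cv2.resize(i[215:265,225:275],(400,400),interpolation=2) for i in(a,b)]))
```

```text
(no output)
```

View pics/z4.png

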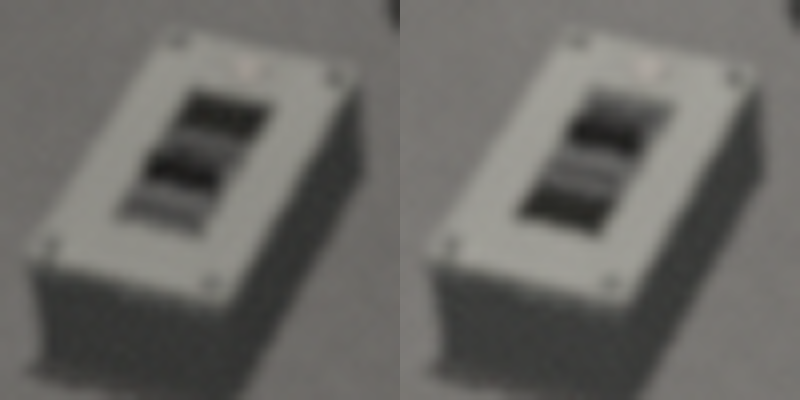

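OFF is confirmed. The ridge now sits toward the white dot at crop (605,130), and the gap is at the other end of the slot. Now for the handle nearest the tray.

```bash
python3 -m handwheel '[{"hand":-0.1,"dx":2.2,"dy":2.3,"dz":0,"wx":0,"wy":0,"wz":0},{"hand":-0.1,"dx":2.2,"dy":2.3,"dz":0,"wx":0,"wy":0,"wz":0},{"hand":-0.1,"dx":2.2,"dy":2.3,"dz":0,"wx":0,"wy":0,"wz":0},{"hand":-0.1,"dx":2.1,"dy":2.3,"dz":0,"wx":0,"wy":0,"wz":0},{"hand":-0.1,"dx":0,"dy":0,"dz":-2,"wx":0,"wy":0,"wz":0},{"hand":-0.1,"dx":0,"dy":0,"dz":-2,"wx":0,"wy":0,"wz":0},{"hand":-0.1,"dx":0,"dy":0,"dz":-2,"wx":0,"wy":0,"wz":0},{"hand":-0.1,"dx":0,"dy":0,"dz":-1,"wx":0,"wy":0,"wz":0},{"hand":-0.1,"dx":0,"dy":0,"dz":0,"wx":0,"wy":0,"wz":0},{"hand":-0.1,"dx":0,"dy":0,"dz":0,"wx":0,"wy":0,"wz":0}]'
```

```text
time_s: 5.9
position: [0.6257, -0.0056, 0.085]
tcp_rot: [[-0.997, -0.08, 0.0], [-0.08, 0.997, -0.0], [-0.0, -0.0, -1.0]]
force: [0.1, 0.4, 0.1]
opening: 0.449
```

```bash
python3 -m handwheel '[{"hand":-0.1,"dx":0,"dy":-0.1,"dz":-1.5,"wx":0,"wy":0,"wz":0},{"hand":-0.1,"dx":0,"dy":0,"dz":-1.3,"wx":0,"wy":0,"wz":0},{"hand":-0.1,"dx":0,"dy":0,"dz":-1,"wx":0,"wy":0,"wz":0},{"hand":-0.1,"dx":0,"dy":0,"dz":0,"wx":0,"wy":0,"wz":0},{"hand":-0.1,"dx":0,"dy":0,"dz":0,"wx":0,"wy":0,"wz":0}]'
```

```text
time_s: 6.4
position: [0.6255, -0.0072, 0.0459]
tcp_rot: [[-0.997, -0.079, -0.001], [-0.079, 0.997, 0.0], [0.001, 0.0, -1.0]]
force: [0.3, -0.1, -0.3]
opening: 0.452
```

```bash
python3 -m handwheel '[{"hand":-1,"dx":0,"dy":0,"dz":0,"wx":0,"wy":0,"wz":0},{"hand":-1,"dx":0,"dy":0,"dz":0,"wx":0,"wy":0,"wz":0},{"hand":-1,"dx":0,"dy":0,"dz":0,"wx":0,"wy":0,"wz":0},{"hand":-1,"dx":0,"dy":0,"dz":0,"wx":0,"wy":0,"wz":0}]'
python3 -m handwheel '[{"hand":-1,"dx":0,"dy":0,"dz":1,"wx":0,"wy":0,"wz":0},{"hand":-1,"dx":0,"dy":0,"dz":1.5,"wx":0,"wy":0,"wz":0},{"hand":-1,"dx":0,"dy":0,"dz":2,"wx":0,"wy":0,"wz":0},{"hand":-1,"dx":0,"dy":0,"dz":2,"wx":0,"wy":0,"wz":0},{"hand":-1,"dx":0,"dy":0,"dz":0,"wx":0,"wy":0,"wz":0},{"hand":-1,"dx":0,"dy":0,"dz":0,"wx":0,"wy":0,"wz":0}]'
```

```text
time_s: 6.8
position: [0.6261, -0.0071, 0.0471]
tcp_rot: [[-0.997, -0.079, 0.001], [-0.079, 0.997, -0.0], [-0.001, -0.0, -1.0]]
force: [-0.4, 0.9, 1.4]
opening: 0.275
time_s: 7.4
position: [0.6261, -0.0072, 0.1125]
tcp_rot: [[-0.997, -0.079, 0.002], [-0.079, 0.997, -0.0], [-0.002, -0.001, -1.0]]
force: [-0.1, 0.5, -1.4]
opening: 0.274
```

```bash
python3 -m handwheel '[{"hand":-1,"dx":-0.6,"dy":-2,"dz":0,"wx":0,"wy":0,"wz":0},{"hand":-1,"dx":-1.2,"dy":-4,"dz":0,"wx":0,"wy":0,"wz":-0.02},{"hand":-1,"dx":-1.2,"dy":-4,"dz":0,"wx":0,"wy":0,"wz":-0.02},{"hand":-1,"dx":-1.2,"dy":-4,"dz":0,"wx":0,"wy":0,"wz":-0.02},{"hand":-1,"dx":-1.2,"dy":-4,"dz":0,"wx":0,"wy":0,"wz":-0.02},{"hand":-1,"dx":-1.2,"dy":-4,"dz":0,"wx":0,"wy":0,"wz":-0.02},{"hand":-1,"dx":-1.2,"dy":-4,"dz":0,"wx":0,"wy":0,"wz":-0.01},{"hand":-1,"dx":-1.2,"dy":-4,"dz":0,"wx":0,"wy":0,"wz":0},{"hand":-1,"dx":-1.2,"dy":-4,"dz":0,"wx":0,"wy":0,"wz":0},{"hand":-1,"dx":-1.2,"dy":-3.5,"dz":0,"wx":0,"wy":0,"wz":0}]'
python3 -m handwheel '[{"hand":-1,"dx":-0.3,"dy":-1.25,"dz":-1,"wx":0,"wy":0,"wz":0},{"hand":-1,"dx":0,"dy":0,"dz":-1,"wx":0,"wy":0,"wz":0},{"hand":-1,"dx":0,"dy":0,"dz":0,"wx":0,"wy":0,"wz":0},{"hand":-1,"dx":0,"dy":0,"dz":0,"wx":0,"wy":0,"wz":0}]'
```

```text
time_s: 8.4
position: [0.5104, -0.3837, 0.1102]
tcp_rot: [[-1.0, 0.031, -0.001], [0.031, 1.0, 0.001], [0.001, 0.001, -1.0]]
force: [0.3, -0.2, -1.2]
opening: 0.273
time_s: 8.8
position: [0.5086, -0.3919, 0.0902]
tcp_rot: [[-1.0, 0.029, -0.002], [0.029, 1.0, 0.003], [0.002, 0.003, -1.0]]
force: [0.1, 0.4, -1.2]
opening: 0.272
```

```bash
python3 -m handwheel '[{"hand":-1,"dx":0,"dy":-0.2,"dz":-2,"wx":0,"wy":0,"wz":0},{"hand":-1,"dx":0,"dy":0,"dz":-2,"wx":0,"wy":0,"wz":0},{"hand":-1,"dx":0,"dy":0,"dz":0,"wx":0,"wy":0,"wz":0},{"hand":-1,"dx":0,"dy":0,"dz":0,"wx":0,"wy":0,"wz":0}]'
python3 - <<'E'
from h import *
a,_=shot('top','t3');b,_=shot('side','s3')
c=np.hstack([cv2.resize(a[190:330,400:560],(400,350)),cv2.resize(b[280:460,260:460],(400,350))])
cv2.imwrite('pics/z5.png',c[:,:,::-1])
E
```

```text
time_s: 9.2
position: [0.5093, -0.3952, 0.0517]
tcp_rot: [[-1.0, 0.029, -0.001], [0.029, 1.0, 0.001], [0.001, 0.001, -1.0]]
force: [0.1, -0.0, -0.6]
opening: 0.269
```

View pics/z5.png

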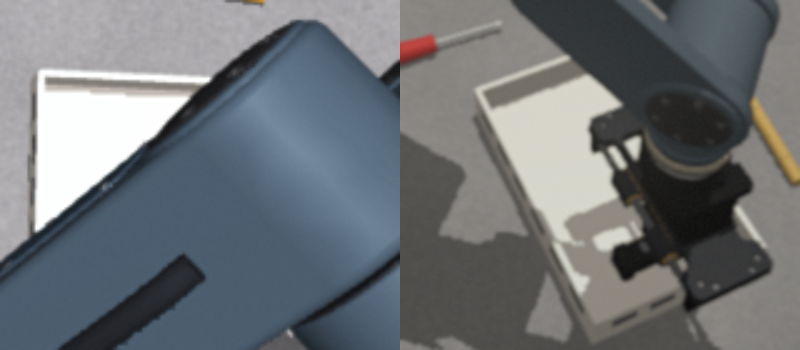

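The side view shows the handle in the jaws, with its near end at crop (630,262), inside the tray and level. Lowering it now.

```bash
python3 -m handwheel '[{"hand":-1,"dx":0,"dy":0.05,"dz":-1.5,"wx":0,"wy":0,"wz":0},{"hand":-1,"dx":0,"dy":0,"dz":-0.8,"wx":0,"wy":0,"wz":0},{"hand":-1,"dx":0,"dy":0,"dz":-0.4,"wx":0,"wy":0,"wz":0},{"hand":-1,"dx":0,"dy":0,"dz":-0.2,"wx":0,"wy":0,"wz":0},{"hand":-1,"dx":0,"dy":0,"dz":0,"wx":0,"wy":0,"wz":0},{"hand":-1,"dx":0,"dy":0,"dz":0,"wx":0,"wy":0,"wz":0}]'
```

```text
time_s: 9.9
position: [0.5088, -0.3964, 0.0226]
tcp_rot: [[-1.0, 0.031, 0.0], [0.031, 1.0, -0.0], [-0.0, -0.0, -1.0]]
force: [0.0, -0.4, -1.0]
opening: 0.27
```

```bash
python3 -m handwheel '[{"hand":-1,"dx":0,"dy":0,"dz":-0.15,"wx":0,"wy":0,"wz":0},{"hand":-1,"dx":0,"dy":0,"dz":0,"wx":0,"wy":0,"wz":0},{"hand":-1,"dx":0,"dy":0,"dz":0,"wx":0,"wy":0,"wz":0}]'
python3 -m handwheel '[{"hand":-0.28,"dx":0,"dy":0,"dz":0,"wx":0,"wy":0,"wz":0},{"hand":-0.28,"dx":0,"dy":0,"dz":0,"wx":0,"wy":0,"wz":0},{"hand":-0.28,"dx":0,"dy":0,"dz":0,"wx":0,"wy":0,"wz":0},{"hand":-0.28,"dx":0,"dy":0,"dz":1,"wx":0,"wy":0,"wz":0},{"hand":-0.28,"dx":0,"dy":0,"dz":3,"wx":0,"wy":0,"wz":0},{"hand":-0.28,"dx":0,"dy":0,"dz":4,"wx":0,"wy":0,"wz":0},{"hand":-0.2,"dx":0,"dy":0,"dz":3,"wx":0,"wy":0,"wz":0},{"hand":-0.1,"dx":0,"dy":0,"dz":0,"wx":0,"wy":0,"wz":0}]'
```

```text
time_s: 10.2
position: [0.5088, -0.3962, 0.0212]
tcp_rot: [[-1.0, 0.031, 0.0], [0.031, 1.0, -0.0], [-0.0, -0.0, -1.0]]
force: [0.9, -0.2, -0.9]
opening: 0.273
time_s: 11.0
position: [0.5114, -0.3989, 0.1371]
tcp_rot: [[-1.0, 0.03, 0.008], [0.03, 1.0, -0.009], [-0.008, -0.008, -1.0]]
force: [-0.1, -0.4, -0.2]
opening: 0.419
```

```bash
python3 -m handwheel '[{"hand":-0.1,"dx":0.4,"dy":2,"dz":0,"wx":0,"wy":0,"wz":0},{"hand":-0.1,"dx":0.6,"dy":4,"dz":0,"wx":0,"wy":0,"wz":0.02},{"hand":-0.1,"dx":0.6,"dy":4,"dz":0,"wx":0,"wy":0,"wz":0.02},{"hand":-0.1,"dx":0.6,"dy":4,"dz":0,"wx":0,"wy":0,"wz":0.02},{"hand":-0.1,"dx":0.6,"dy":4,"dz":0,"wx":0,"wy":0,"wz":0.02},{"hand":-0.1,"dx":0.6,"dy":4,"dz":0,"wx":0,"wy":0,"wz":0.02},{"hand":-0.1,"dx":0.6,"dy":4,"dz":0,"wx":0,"wy":0,"wz":0.013},{"hand":-0.1,"dx":0.3,"dy":2,"dz":0,"wx":0,"wy":0,"wz":0},{"hand":-0.1,"dx":0,"dy":0,"dz":0,"wx":0,"wy":0,"wz":0},{"hand":-0.1,"dx":0,"dy":0,"dz":0,"wx":0,"wy":0,"wz":0}]'
python3 look.py 4
python3 - <<'E'
from h import *
a=cv2.imread('pics/top4.png');b=cv2.imread('pics/side4.png')
c=np.hstack([cv2.resize(a[170:330,230:560],(500,300)),cv2.resize(b[280:460,280:460],(300,300))])
cv2.imwrite('pics/z6.png',c)
E
```

```text
time_s: 12.0
position: [0.5509, -0.115, 0.1302]
tcp_rot: [[-0.996, -0.084, -0.002], [-0.084, 0.996, 0.001], [0.002, 0.001, -1.0]]
force: [0.2, -0.1, -0.3]
opening: 0.455
top 444 0.0604 (array([615.1, 105.1]), array([100.7,  26.2]), 4.2268967628479)
top 446 0.0603 (array([618.4,  49.3]), array([99.7, 26.2]), 3.8510873317718506)
top 443 0.06 (array([610.3, 163.1]), array([100. ,  26.1]), 5.049107074737549)
top 437 0.0604 (array([606.2, 216.8]), array([100.8,  26.9]), 5.063885688781738)
side 272 0.0622 (array([609.1, 214.3]), array([97.8, 31.6]), 3.5311508178710938)
side 164 0.0629 (array([612. , 161.7]), array([98.8, 29.1]), 6.00391960144043)
```

View pics/z6.png

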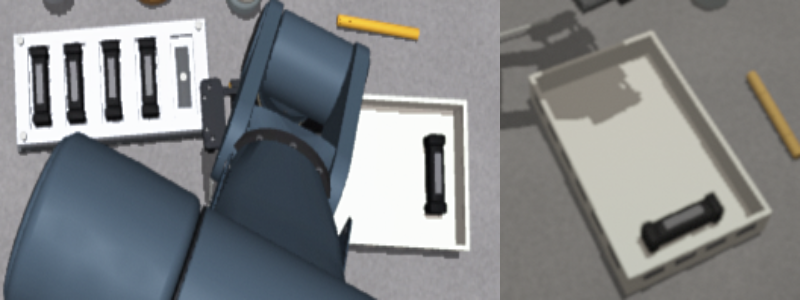

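The first handle lies flat at the far end of the tray, at crop (435,175) in the top view. The other four haven't moved. Next handle.

```bash
python3 -m handwheel '[{"hand":-0.1,"dx":1.2,"dy":3.3,"dz":0,"wx":0,"wy":0,"wz":0},{"hand":-0.1,"dx":1.9,"dy":4,"dz":0,"wx":0,"wy":0,"wz":0},{"hand":-0.1,"dx":1.9,"dy":4,"dz":0,"wx":0,"wy":0,"wz":0},{"hand":-0.1,"dx":1.2,"dy":3,"dz":0,"wx":0,"wy":0,"wz":0},{"hand":-0.1,"dx":0.7,"dy":2,"dz":0,"wx":0,"wy":0,"wz":0},{"hand":-0.1,"dx":0,"dy":0,"dz":-2,"wx":0,"wy":0,"wz":0},{"hand":-0.1,"dx":0,"dy":0,"dz":-2,"wx":0,"wy":0,"wz":0},{"hand":-0.1,"dx":0,"dy":0,"dz":-0.5,"wx":0,"wy":0,"wz":0},{"hand":-0.1,"dx":0,"dy":0,"dz":0,"wx":0,"wy":0,"wz":0},{"hand":-0.1,"dx":0,"dy":0,"dz":0,"wx":0,"wy":0,"wz":0}]'
```

```text
time_s: 13.1
position: [0.6214, 0.0459, 0.0866]
tcp_rot: [[-0.997, -0.081, 0.001], [-0.081, 0.997, -0.0], [-0.001, -0.0, -1.0]]
force: [0.2, -0.1, -0.1]
opening: 0.452
```

```bash
python3 -m handwheel '[{"hand":-0.1,"dx":-0.1,"dy":0.2,"dz":-1.5,"wx":0,"wy":0,"wz":0},{"hand":-0.1,"dx":0,"dy":0,"dz":-1.5,"wx":0,"wy":0,"wz":0},{"hand":-0.1,"dx":0,"dy":0,"dz":-1,"wx":0,"wy":0,"wz":0},{"hand":-0.1,"dx":0,"dy":0,"dz":0,"wx":0,"wy":0,"wz":0},{"hand":-1,"dx":0,"dy":0,"dz":0,"wx":0,"wy":0,"wz":0},{"hand":-1,"dx":0,"dy":0,"dz":0,"wx":0,"wy":0,"wz":0},{"hand":-1,"dx":0,"dy":0,"dz":0,"wx":0,"wy":0,"wz":0},{"hand":-1,"dx":0,"dy":0,"dz":0,"wx":0,"wy":0,"wz":0}]'
python3 -m handwheel '[{"hand":-1,"dx":0,"dy":0,"dz":1,"wx":0,"wy":0,"wz":0},{"hand":-1,"dx":0,"dy":0,"dz":1.5,"wx":0,"wy":0,"wz":0},{"hand":-1,"dx":0,"dy":0,"dz":2,"wx":0,"wy":0,"wz":0},{"hand":-1,"dx":0,"dy":0,"dz":2,"wx":0,"wy":0,"wz":0},{"hand":-1,"dx":0,"dy":0,"dz":0,"wx":0,"wy":0,"wz":0},{"hand":-1,"dx":0,"dy":0,"dz":0,"wx":0,"wy":0,"wz":0}]'
```

```text
time_s: 13.9
position: [0.6203, 0.0488, 0.0467]
tcp_rot: [[-0.997, -0.082, 0.001], [-0.082, 0.997, -0.0], [-0.001, -0.0, -1.0]]
force: [0.8, -1.4, 1.7]
opening: 0.268
time_s: 14.5
position: [0.6201, 0.0489, 0.1121]
tcp_rot: [[-0.997, -0.082, 0.002], [-0.082, 0.997, -0.0], [-0.002, -0.0, -1.0]]
force: [-0.6, 0.3, -0.8]
opening: 0.273
```

```bash
python3 -m handwheel '[{"hand":-1,"dx":-0.5,"dy":-2,"dz":0,"wx":0,"wy":0,"wz":0},{"hand":-1,"dx":-1.1,"dy":-4,"dz":0,"wx":0,"wy":0,"wz":-0.02},{"hand":-1,"dx":-1.1,"dy":-4,"dz":0,"wx":0,"wy":0,"wz":-0.02},{"hand":-1,"dx":-1.1,"dy":-4,"dz":0,"wx":0,"wy":0,"wz":-0.02},{"hand":-1,"dx":-1.1,"dy":-4,"dz":0,"wx":0,"wy":0,"wz":-0.02},{"hand":-1,"dx":-1.1,"dy":-4,"dz":0,"wx":0,"wy":0,"wz":-0.02},{"hand":-1,"dx":-1.1,"dy":-4,"dz":0,"wx":0,"wy":0,"wz":-0.013},{"hand":-1,"dx":-1.1,"dy":-4,"dz":0,"wx":0,"wy":0,"wz":0},{"hand":-1,"dx":-1.1,"dy":-4,"dz":0,"wx":0,"wy":0,"wz":0},{"hand":-1,"dx":-1.2,"dy":-3.5,"dz":0,"wx":0,"wy":0,"wz":0}]'
python3 -m handwheel '[{"hand":-1,"dx":-0.5,"dy":-1.85,"dz":-1,"wx":0,"wy":0,"wz":0},{"hand":-1,"dx":0,"dy":0,"dz":-2,"wx":0,"wy":0,"wz":0},{"hand":-1,"dx":0,"dy":0,"dz":-1,"wx":0,"wy":0,"wz":0},{"hand":-1,"dx":0,"dy":0,"dz":0,"wx":0,"wy":0,"wz":0},{"hand":-1,"dx":0,"dy":0,"dz":0,"wx":0,"wy":0,"wz":0}]'
```

```text
time_s: 15.5
position: [0.5136, -0.3278, 0.1099]
tcp_rot: [[-1.0, 0.031, -0.001], [0.031, 1.0, 0.001], [0.001, 0.001, -1.0]]
force: [0.6, 0.2, 0.2]
opening: 0.271
time_s: 16.0
position: [0.5098, -0.3433, 0.0704]
tcp_rot: [[-1.0, 0.029, -0.001], [0.029, 1.0, 0.001], [0.001, 0.001, -1.0]]
force: [0.4, 0.0, -0.8]
opening: 0.274
```

```bash
python3 -m handwheel '[{"hand":-1,"dx":0,"dy":0,"dz":-2,"wx":0,"wy":0,"wz":0},{"hand":-1,"dx":0,"dy":0,"dz":-1.5,"wx":0,"wy":0,"wz":0},{"hand":-1,"dx":0,"dy":0,"dz":-1,"wx":0,"wy":0,"wz":0},{"hand":-1,"dx":0,"dy":0,"dz":-0.4,"wx":0,"wy":0,"wz":0},{"hand":-1,"dx":0,"dy":0,"dz":0,"wx":0,"wy":0,"wz":0},{"hand":-1,"dx":0,"dy":0,"dz":0,"wx":0,"wy":0,"wz":0}]'
```

```text
time_s: 16.6
position: [0.5101, -0.3449, 0.0224]
tcp_rot: [[-1.0, 0.03, 0.001], [0.03, 1.0, -0.001], [-0.001, -0.001, -1.0]]
force: [-0.5, -0.3, -0.5]
opening: 0.274
```

```bash
python3 -m handwheel '[{"hand":-1,"dx":0,"dy":0,"dz":-0.15,"wx":0,"wy":0,"wz":0},{"hand":-1,"dx":0,"dy":0,"dz":0,"wx":0,"wy":0,"wz":0},{"hand":-0.28,"dx":0,"dy":0,"dz":0,"wx":0,"wy":0,"wz":0},{"hand":-0.28,"dx":0,"dy":0,"dz":0,"wx":0,"wy":0,"wz":0},{"hand":-0.28,"dx":0,"dy":0,"dz":0,"wx":0,"wy":0,"wz":0},{"hand":-0.28,"dx":0,"dy":0,"dz":1,"wx":0,"wy":0,"wz":0},{"hand":-0.28,"dx":0,"dy":0,"dz":3,"wx":0,"wy":0,"wz":0},{"hand":-0.28,"dx":0,"dy":0,"dz":4,"wx":0,"wy":0,"wz":0},{"hand":-0.1,"dx":0,"dy":0,"dz":3,"wx":0,"wy":0,"wz":0}]'
python3 -m handwheel '[{"hand":-0.1,"dx":0.3,"dy":2,"dz":0,"wx":0,"wy":0,"wz":0.013},{"hand":-0.1,"dx":0.8,"dy":4,"dz":0,"wx":0,"wy":0,"wz":0.02},{"hand":-0.1,"dx":0.8,"dy":4,"dz":0,"wx":0,"wy":0,"wz":0.02},{"hand":-0.1,"dx":0.8,"dy":4,"dz":0,"wx":0,"wy":0,"wz":0.02},{"hand":-0.1,"dx":0.8,"dy":4,"dz":0,"wx":0,"wy":0,"wz":0.02},{"hand":-0.1,"dx":0.6,"dy":4,"dz":0,"wx":0,"wy":0,"wz":0.02},{"hand":-0.1,"dx":0,"dy":1,"dz":0,"wx":0,"wy":0,"wz":0},{"hand":-0.1,"dx":0,"dy":0,"dz":0,"wx":0,"wy":0,"wz":0},{"hand":-0.1,"dx":0,"dy":0,"dz":0,"wx":0,"wy":0,"wz":0}]'
cat > crop.sh <<'X'
python3 look.py $1; python3 -c "
from h import *
a=cv2.imread('pics/top$1.png');b=cv2.imread('pics/side$1.png')
cv2.imwrite('pics/c$1.png',np.hstack([cv2.resize(a[170:330,230:560],(500,300)),cv2.resize(b[280:460,280:460],(300,300))]))"
X
bash crop.sh 5
```

```text
time_s: 17.5
position: [0.5102, -0.3451, 0.1332]
tcp_rot: [[-1.0, 0.03, 0.002], [0.03, 1.0, -0.002], [-0.002, -0.001, -1.0]]
force: [0.1, -0.3, -0.2]
opening: 0.394
time_s: 18.4
position: [0.5507, -0.115, 0.1304]
tcp_rot: [[-0.997, -0.083, -0.0], [-0.083, 0.997, -0.001], [0.0, -0.001, -1.0]]
force: [0.5, 0.1, -0.1]
opening: 0.449
top 447 0.0603 (array([614.7, 105. ]), array([100. ,  26.1]), 4.372110366821289)
top 446 0.0601 (array([610. , 162.9]), array([100. ,  26.3]), 4.896373748779297)
top 451 0.0601 (array([605.8, 216.6]), array([100.7,  28.2]), 4.655991554260254)
side 271 0.0624 (array([608.6, 214. ]), array([100.3,  29.5]), 6.277319431304932)
side 161 0.0631 (array([612.1, 161.4]), array([98.8, 30. ]), 5.9337358474731445)
```

View pics/c5.png

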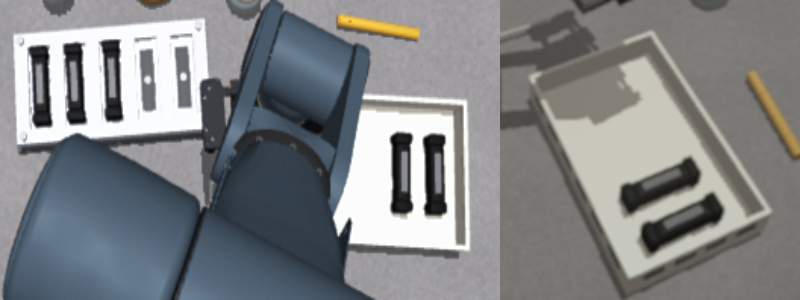

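Two handles lie flat side by side, at crop (402,172) and (435,175). Third handle: centre about (0.616, 0.104).

```bash
python3 -m handwheel '[{"hand":-0.1,"dx":0.6,"dy":2.9,"dz":0,"wx":0,"wy":0,"wz":0},{"hand":-0.1,"dx":1.3,"dy":4,"dz":0,"wx":0,"wy":0,"wz":0},{"hand":-0.1,"dx":1.3,"dy":4,"dz":0,"wx":0,"wy":0,"wz":0},{"hand":-0.1,"dx":1.3,"dy":4,"dz":0,"wx":0,"wy":0,"wz":0},{"hand":-0.1,"dx":1.3,"dy":4,"dz":0,"wx":0,"wy":0,"wz":0},{"hand":-0.1,"dx":0.75,"dy":3,"dz":0,"wx":0,"wy":0,"wz":0},{"hand":-0.1,"dx":0,"dy":0,"dz":-2,"wx":0,"wy":0,"wz":0},{"hand":-0.1,"dx":0,"dy":0,"dz":-2.5,"wx":0,"wy":0,"wz":0},{"hand":-0.1,"dx":0,"dy":0,"dz":0,"wx":0,"wy":0,"wz":0},{"hand":-0.1,"dx":0,"dy":0,"dz":0,"wx":0,"wy":0,"wz":0}]'
```

```text
time_s: 19.5
position: [0.6163, 0.1031, 0.0852]
tcp_rot: [[-0.997, -0.081, -0.001], [-0.081, 0.997, -0.0], [0.001, -0.0, -1.0]]
force: [0.2, 0.1, 0.9]
opening: 0.448
```

```bash
python3 -m handwheel '[{"hand":-0.1,"dx":0,"dy":0.1,"dz":-1.5,"wx":0,"wy":0,"wz":0},{"hand":-0.1,"dx":0,"dy":0,"dz":-1.4,"wx":0,"wy":0,"wz":0},{"hand":-0.1,"dx":0,"dy":0,"dz":-1,"wx":0,"wy":0,"wz":0},{"hand":-0.1,"dx":0,"dy":0,"dz":0,"wx":0,"wy":0,"wz":0},{"hand":-1,"dx":0,"dy":0,"dz":0,"wx":0,"wy":0,"wz":0},{"hand":-1,"dx":0,"dy":0,"dz":0,"wx":0,"wy":0,"wz":0},{"hand":-1,"dx":0,"dy":0,"dz":0,"wx":0,"wy":0,"wz":0},{"hand":-1,"dx":0,"dy":0,"dz":0,"wx":0,"wy":0,"wz":0}]'
python3 -m handwheel '[{"hand":-1,"dx":0,"dy":0,"dz":1,"wx":0,"wy":0,"wz":0},{"hand":-1,"dx":0,"dy":0,"dz":1.5,"wx":0,"wy":0,"wz":0},{"hand":-1,"dx":0,"dy":0,"dz":2,"wx":0,"wy":0,"wz":0},{"hand":-1,"dx":0,"dy":0,"dz":2,"wx":0,"wy":0,"wz":0},{"hand":-1,"dx":0,"dy":0,"dz":0,"wx":0,"wy":0,"wz":0},{"hand":-1,"dx":0,"dy":0,"dz":0,"wx":0,"wy":0,"wz":0}]'
```

```text
time_s: 20.3
position: [0.6167, 0.1054, 0.0471]
tcp_rot: [[-0.997, -0.082, 0.001], [-0.082, 0.997, -0.0], [-0.001, -0.0, -1.0]]
force: [1.0, 0.7, 0.6]
opening: 0.276
time_s: 20.9
position: [0.6166, 0.1054, 0.1126]
tcp_rot: [[-0.997, -0.082, 0.002], [-0.082, 0.997, -0.0], [-0.002, -0.0, -1.0]]
force: [-0.0, -0.7, -0.7]
opening: 0.27
```

```bash
python3 -m handwheel '[{"hand":-1,"dx":-0.4,"dy":-2,"dz":0,"wx":0,"wy":0,"wz":0},{"hand":-1,"dx":-1.1,"dy":-4,"dz":0,"wx":0,"wy":0,"wz":-0.02},{"hand":-1,"dx":-1.1,"dy":-4,"dz":0,"wx":0,"wy":0,"wz":-0.02},{"hand":-1,"dx":-1.1,"dy":-4,"dz":0,"wx":0,"wy":0,"wz":-0.02},{"hand":-1,"dx":-1.1,"dy":-4,"dz":0,"wx":0,"wy":0,"wz":-0.02},{"hand":-1,"dx":-1.1,"dy":-4,"dz":0,"wx":0,"wy":0,"wz":-0.02},{"hand":-1,"dx":-1.1,"dy":-4,"dz":0,"wx":0,"wy":0,"wz":-0.013},{"hand":-1,"dx":-1.1,"dy":-4,"dz":0,"wx":0,"wy":0,"wz":0},{"hand":-1,"dx":-1.1,"dy":-4,"dz":0,"wx":0,"wy":0,"wz":0},{"hand":-1,"dx":-0.8,"dy":-4,"dz":0,"wx":0,"wy":0,"wz":0}]'
python3 -m handwheel '[{"hand":-1,"dx":-0.5,"dy":-2,"dz":-1,"wx":0,"wy":0,"wz":0},{"hand":-1,"dx":0,"dy":0,"dz":-2,"wx":0,"wy":0,"wz":0},{"hand":-1,"dx":0,"dy":0,"dz":-1,"wx":0,"wy":0,"wz":0},{"hand":-1,"dx":0,"dy":0,"dz":0,"wx":0,"wy":0,"wz":0},{"hand":-1,"dx":0,"dy":0,"dz":0,"wx":0,"wy":0,"wz":0}]'
```

```text
time_s: 21.9
position: [0.5145, -0.2755, 0.1103]
tcp_rot: [[-1.0, 0.031, -0.002], [0.031, 1.0, 0.002], [0.003, 0.002, -1.0]]
force: [1.0, -0.1, -1.2]
opening: 0.269
time_s: 22.4
position: [0.5111, -0.2937, 0.0711]
tcp_rot: [[-1.0, 0.03, -0.001], [0.03, 1.0, 0.001], [0.001, 0.001, -1.0]]
force: [0.4, -1.1, -0.1]
opening: 0.271
```

```bash
python3 -m handwheel '[{"hand":-1,"dx":0,"dy":0,"dz":-2,"wx":0,"wy":0,"wz":0},{"hand":-1,"dx":0,"dy":0,"dz":-1.5,"wx":0,"wy":0,"wz":0},{"hand":-1,"dx":0,"dy":0,"dz":-1,"wx":0,"wy":0,"wz":0},{"hand":-1,"dx":0,"dy":0,"dz":-0.4,"wx":0,"wy":0,"wz":0},{"hand":-1,"dx":0,"dy":0,"dz":0,"wx":0,"wy":0,"wz":0},{"hand":-1,"dx":0,"dy":0,"dz":0,"wx":0,"wy":0,"wz":0}]'
```

```text
time_s: 23.0
position: [0.5116, -0.2948, 0.0228]
tcp_rot: [[-1.0, 0.03, 0.001], [0.03, 1.0, -0.0], [-0.001, -0.0, -1.0]]
force: [0.5, 0.2, -0.3]
opening: 0.272
```

```bash
python3 -m handwheel '[{"hand":-1,"dx":0,"dy":0,"dz":-0.15,"wx":0,"wy":0,"wz":0},{"hand":-1,"dx":0,"dy":0,"dz":0,"wx":0,"wy":0,"wz":0},{"hand":-0.28,"dx":0,"dy":0,"dz":0,"wx":0,"wy":0,"wz":0},{"hand":-0.28,"dx":0,"dy":0,"dz":0,"wx":0,"wy":0,"wz":0},{"hand":-0.28,"dx":0,"dy":0,"dz":0,"wx":0,"wy":0,"wz":0},{"hand":-0.28,"dx":0,"dy":0,"dz":1,"wx":0,"wy":0,"wz":0},{"hand":-0.28,"dx":0,"dy":0,"dz":3,"wx":0,"wy":0,"wz":0},{"hand":-0.28,"dx":0,"dy":0,"dz":4,"wx":0,"wy":0,"wz":0},{"hand":-0.1,"dx":0,"dy":0,"dz":3,"wx":0,"wy":0,"wz":0}]'
python3 -m handwheel '[{"hand":-0.1,"dx":0.3,"dy":2,"dz":0,"wx":0,"wy":0,"wz":0.013},{"hand":-0.1,"dx":0.8,"dy":4,"dz":0,"wx":0,"wy":0,"wz":0.02},{"hand":-0.1,"dx":0.8,"dy":4,"dz":0,"wx":0,"wy":0,"wz":0.02},{"hand":-0.1,"dx":0.8,"dy":4,"dz":0,"wx":0,"wy":0,"wz":0.02},{"hand":-0.1,"dx":0.8,"dy":3,"dz":0,"wx":0,"wy":0,"wz":0.02},{"hand":-0.1,"dx":0.4,"dy":1,"dz":0,"wx":0,"wy":0,"wz":0.02},{"hand":-0.1,"dx":0,"dy":0,"dz":0,"wx":0,"wy":0,"wz":0},{"hand":-0.1,"dx":0,"dy":0,"dz":0,"wx":0,"wy":0,"wz":0}]'
bash crop.sh 6
```

```text
time_s: 23.9
position: [0.5117, -0.295, 0.1337]
tcp_rot: [[-1.0, 0.03, 0.002], [0.03, 1.0, -0.001], [-0.002, -0.001, -1.0]]
force: [0.8, -0.6, 0.2]
opening: 0.397
time_s: 24.7
position: [0.5502, -0.1152, 0.1309]
tcp_rot: [[-0.997, -0.083, -0.0], [-0.083, 0.997, -0.001], [0.0, -0.001, -1.0]]
force: [0.1, -0.1, 0.5]
opening: 0.451
top 443 0.0602 (array([610.5, 163.4]), array([100.8,  26.5]), 4.985015869140625)
top 448 0.0603 (array([606.1, 216.3]), array([100.2,  27.3]), 5.692376613616943)
side 276 0.062 (array([614.7, 214.7]), array([110.8,  36. ]), 9.848128318786621)
side 154 0.0627 (array([612.2, 159.8]), array([97.4, 29.6]), 3.58874773979187)
```

View pics/c6.png

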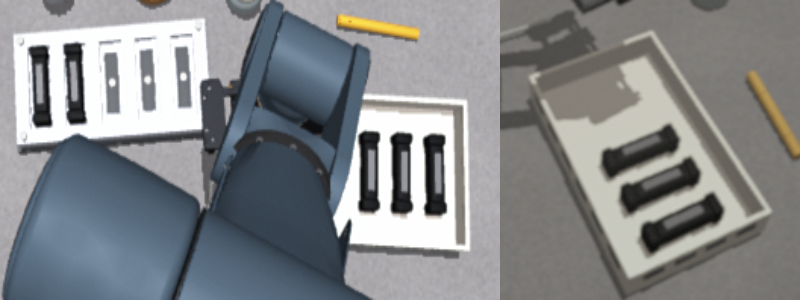

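Three handles are down. Fourth: centre about (0.6115, 0.162).

```bash
python3 -m handwheel '[{"hand":-0.1,"dx":0.4,"dy":2.7,"dz":0,"wx":0,"wy":0,"wz":0},{"hand":-0.1,"dx":1,"dy":4,"dz":0,"wx":0,"wy":0,"wz":0},{"hand":-0.1,"dx":1,"dy":4,"dz":0,"wx":0,"wy":0,"wz":0},{"hand":-0.1,"dx":1,"dy":4,"dz":0,"wx":0,"wy":0,"wz":0},{"hand":-0.1,"dx":1,"dy":4,"dz":0,"wx":0,"wy":0,"wz":0},{"hand":-0.1,"dx":1,"dy":4,"dz":0,"wx":0,"wy":0,"wz":0},{"hand":-0.1,"dx":0.5,"dy":3,"dz":0,"wx":0,"wy":0,"wz":0},{"hand":-0.1,"dx":0.2,"dy":2,"dz":-2,"wx":0,"wy":0,"wz":0},{"hand":-0.1,"dx":0,"dy":0,"dz":-2.5,"wx":0,"wy":0,"wz":0},{"hand":-0.1,"dx":0,"dy":0,"dz":0,"wx":0,"wy":0,"wz":0}]'
python3 -m handwheel '[{"hand":-0.1,"dx":0,"dy":0,"dz":0,"wx":0,"wy":0,"wz":0}]'
```

```text
time_s: 25.8
position: [0.6088, 0.1614, 0.0828]
tcp_rot: [[-0.997, -0.082, -0.007], [-0.082, 0.997, -0.001], [0.007, -0.0, -1.0]]
force: [-0.7, 0.3, -0.6]
opening: 0.45
time_s: 25.9
position: [0.6112, 0.161, 0.0857]
tcp_rot: [[-0.997, -0.081, -0.001], [-0.081, 0.997, -0.0], [0.001, -0.0, -1.0]]
force: [-0.0, 0.2, 1.2]
opening: 0.449
```

```bash
python3 -m handwheel '[{"hand":-0.1,"dx":0,"dy":0.1,"dz":-1.5,"wx":0,"wy":0,"wz":0},{"hand":-0.1,"dx":0,"dy":0,"dz":-1.4,"wx":0,"wy":0,"wz":0},{"hand":-0.1,"dx":0,"dy":0,"dz":-1,"wx":0,"wy":0,"wz":0},{"hand":-0.1,"dx":0,"dy":0,"dz":0,"wx":0,"wy":0,"wz":0},{"hand":-1,"dx":0,"dy":0,"dz":0,"wx":0,"wy":0,"wz":0},{"hand":-1,"dx":0,"dy":0,"dz":0,"wx":0,"wy":0,"wz":0},{"hand":-1,"dx":0,"dy":0,"dz":0,"wx":0,"wy":0,"wz":0},{"hand":-1,"dx":0,"dy":0,"dz":0,"wx":0,"wy":0,"wz":0}]'
python3 -m handwheel '[{"hand":-1,"dx":0,"dy":0,"dz":1,"wx":0,"wy":0,"wz":0},{"hand":-1,"dx":0,"dy":0,"dz":1.5,"wx":0,"wy":0,"wz":0},{"hand":-1,"dx":0,"dy":0,"dz":2,"wx":0,"wy":0,"wz":0},{"hand":-1,"dx":0,"dy":0,"dz":2,"wx":0,"wy":0,"wz":0},{"hand":-1,"dx":0,"dy":0,"dz":0,"wx":0,"wy":0,"wz":0},{"hand":-1,"dx":0,"dy":0,"dz":0,"wx":0,"wy":0,"wz":0}]'
```

```text
time_s: 26.7
position: [0.6117, 0.1634, 0.0476]
tcp_rot: [[-0.997, -0.083, 0.001], [-0.083, 0.997, 0.0], [-0.001, -0.0, -1.0]]
force: [-0.3, -0.1, 0.9]
opening: 0.271
time_s: 27.3
position: [0.6117, 0.1635, 0.1132]
tcp_rot: [[-0.997, -0.082, 0.002], [-0.082, 0.997, 0.0], [-0.002, 0.0, -1.0]]
force: [-0.5, -0.1, -1.0]
opening: 0.271
```

```bash
python3 -m handwheel '[{"hand":-1,"dx":-0.3,"dy":-2,"dz":0,"wx":0,"wy":0,"wz":0},{"hand":-1,"dx":-1,"dy":-4,"dz":0,"wx":0,"wy":0,"wz":-0.02},{"hand":-1,"dx":-1,"dy":-4,"dz":0,"wx":0,"wy":0,"wz":-0.02},{"hand":-1,"dx":-1,"dy":-4,"dz":0,"wx":0,"wy":0,"wz":-0.02},{"hand":-1,"dx":-1,"dy":-4,"dz":0,"wx":0,"wy":0,"wz":-0.02},{"hand":-1,"dx":-1,"dy":-4,"dz":0,"wx":0,"wy":0,"wz":-0.02},{"hand":-1,"dx":-1,"dy":-4,"dz":0,"wx":0,"wy":0,"wz":-0.013},{"hand":-1,"dx":-1,"dy":-4,"dz":0,"wx":0,"wy":0,"wz":0},{"hand":-1,"dx":-1,"dy":-4,"dz":0,"wx":0,"wy":0,"wz":0},{"hand":-1,"dx":-1,"dy":-4,"dz":0,"wx":0,"wy":0,"wz":0}]'
python3 -m handwheel '[{"hand":-1,"dx":-0.5,"dy":-2.8,"dz":-1,"wx":0,"wy":0,"wz":0},{"hand":-1,"dx":0,"dy":0,"dz":-2,"wx":0,"wy":0,"wz":0},{"hand":-1,"dx":0,"dy":0,"dz":-1,"wx":0,"wy":0,"wz":0},{"hand":-1,"dx":0,"dy":0,"dz":0,"wx":0,"wy":0,"wz":0},{"hand":-1,"dx":0,"dy":0,"dz":0,"wx":0,"wy":0,"wz":0}]'
```

```text
time_s: 28.3
position: [0.5169, -0.2178, 0.111]
tcp_rot: [[-1.0, 0.031, -0.002], [0.031, 1.0, 0.001], [0.002, 0.001, -1.0]]
force: [-0.4, 0.4, -0.7]
opening: 0.269
time_s: 28.8
position: [0.513, -0.2436, 0.0716]
tcp_rot: [[-1.0, 0.029, -0.001], [0.029, 1.0, 0.001], [0.001, 0.001, -1.0]]
force: [0.1, -0.3, -1.0]
opening: 0.272
```

```bash
python3 -m handwheel '[{"hand":-1,"dx":0,"dy":0,"dz":-2,"wx":0,"wy":0,"wz":0},{"hand":-1,"dx":0,"dy":0,"dz":-1.5,"wx":0,"wy":0,"wz":0},{"hand":-1,"dx":0,"dy":0,"dz":-1,"wx":0,"wy":0,"wz":0},{"hand":-1,"dx":0,"dy":0,"dz":-0.4,"wx":0,"wy":0,"wz":0},{"hand":-1,"dx":0,"dy":0,"dz":0,"wx":0,"wy":0,"wz":0},{"hand":-1,"dx":0,"dy":0,"dz":0,"wx":0,"wy":0,"wz":0}]'
```

```text
time_s: 29.4
position: [0.5138, -0.2447, 0.0236]
tcp_rot: [[-1.0, 0.03, 0.001], [0.03, 1.0, -0.001], [-0.001, -0.001, -1.0]]
force: [0.2, 0.0, -1.1]
opening: 0.271
```

```bash
python3 -m handwheel '[{"hand":-1,"dx":0,"dy":0,"dz":-0.2,"wx":0,"wy":0,"wz":0},{"hand":-1,"dx":0,"dy":0,"dz":0,"wx":0,"wy":0,"wz":0},{"hand":-0.28,"dx":0,"dy":0,"dz":0,"wx":0,"wy":0,"wz":0},{"hand":-0.28,"dx":0,"dy":0,"dz":0,"wx":0,"wy":0,"wz":0},{"hand":-0.28,"dx":0,"dy":0,"dz":0,"wx":0,"wy":0,"wz":0},{"hand":-0.28,"dx":0,"dy":0,"dz":1,"wx":0,"wy":0,"wz":0},{"hand":-0.28,"dx":0,"dy":0,"dz":3,"wx":0,"wy":0,"wz":0},{"hand":-0.28,"dx":0,"dy":0,"dz":4,"wx":0,"wy":0,"wz":0},{"hand":-0.1,"dx":0,"dy":0,"dz":3,"wx":0,"wy":0,"wz":0}]'
python3 -m handwheel '[{"hand":-0.1,"dx":0.4,"dy":2,"dz":0,"wx":0,"wy":0,"wz":0.013},{"hand":-0.1,"dx":0.8,"dy":4,"dz":0,"wx":0,"wy":0,"wz":0.02},{"hand":-0.1,"dx":0.8,"dy":3,"dz":0,"wx":0,"wy":0,"wz":0.02},{"hand":-0.1,"dx":0.8,"dy":2,"dz":0,"wx":0,"wy":0,"wz":0.02},{"hand":-0.1,"dx":0.6,"dy":1,"dz":0,"wx":0,"wy":0,"wz":0.02},{"hand":-0.1,"dx":0.3,"dy":1,"dz":0,"wx":0,"wy":0,"wz":0.02},{"hand":-0.1,"dx":0,"dy":0,"dz":0,"wx":0,"wy":0,"wz":0},{"hand":-0.1,"dx":0,"dy":0,"dz":0,"wx":0,"wy":0,"wz":0}]'
bash crop.sh 7
```

```text
time_s: 30.3
position: [0.5136, -0.2449, 0.1335]
tcp_rot: [[-1.0, 0.031, 0.001], [0.031, 1.0, -0.001], [-0.001, -0.001, -1.0]]
force: [-0.5, 0.5, -0.3]
opening: 0.398
time_s: 31.1
position: [0.5502, -0.1152, 0.1311]
tcp_rot: [[-0.997, -0.082, -0.0], [-0.082, 0.997, -0.0], [0.0, -0.0, -1.0]]
force: [0.8, -0.0, 0.3]
opening: 0.454
top 450 0.0603 (array([605.9, 216.1]), array([100.6,  28. ]), 5.202395915985107)
side 271 0.0623 (array([608.3, 213. ]), array([100.7,  29.6]), 3.7584264278411865)
```

View pics/c7.png

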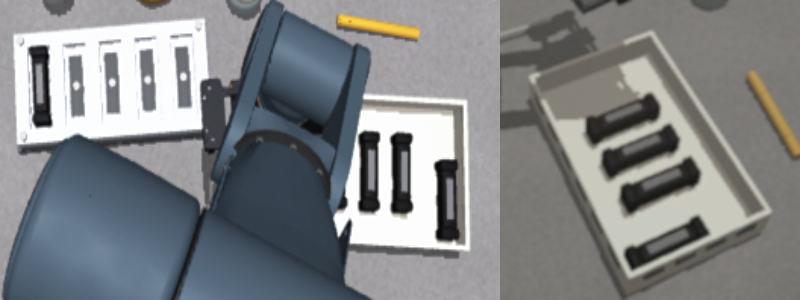

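The first handle has been knocked a few cm toward the tray's near corner, but it is still flat on the floor and I'll check it at the end. Last handle now: centre about (0.607, 0.2147).

```bash
python3 -m handwheel '[{"hand":-0.1,"dx":0.4,"dy":2,"dz":0,"wx":0,"wy":0,"wz":0},{"hand":-0.1,"dx":0.8,"dy":4,"dz":0,"wx":0,"wy":0,"wz":0},{"hand":-0.1,"dx":0.8,"dy":4,"dz":0,"wx":0,"wy":0,"wz":0},{"hand":-0.1,"dx":0.8,"dy":4,"dz":0,"wx":0,"wy":0,"wz":0},{"hand":-0.1,"dx":0.8,"dy":4,"dz":0,"wx":0,"wy":0,"wz":0},{"hand":-0.1,"dx":0.8,"dy":4,"dz":0,"wx":0,"wy":0,"wz":0},{"hand":-0.1,"dx":0.8,"dy":4,"dz":0,"wx":0,"wy":0,"wz":0},{"hand":-0.1,"dx":0.5,"dy":4,"dz":0,"wx":0,"wy":0,"wz":0},{"hand":-0.1,"dx":0,"dy":3,"dz":0,"wx":0,"wy":0,"wz":0},{"hand":-0.1,"dx":0,"dy":0,"dz":-2,"wx":0,"wy":0,"wz":0}]'
python3 -m handwheel '[{"hand":-0.1,"dx":0,"dy":0,"dz":-2.5,"wx":0,"wy":0,"wz":0},{"hand":-0.1,"dx":0,"dy":0,"dz":0,"wx":0,"wy":0,"wz":0},{"hand":-0.1,"dx":0,"dy":0,"dz":0,"wx":0,"wy":0,"wz":0}]'
```

```text
time_s: 32.2
position: [0.6097, 0.2191, 0.1134]
tcp_rot: [[-0.996, -0.086, 0.007], [-0.086, 0.996, 0.002], [-0.007, 0.002, -1.0]]
force: [0.3, 0.2, -0.1]
opening: 0.452
time_s: 32.5
position: [0.6072, 0.2145, 0.0857]
tcp_rot: [[-0.997, -0.081, -0.001], [-0.081, 0.997, -0.0], [0.001, -0.0, -1.0]]
force: [1.3, -1.2, -0.1]
opening: 0.448
```

```bash
python3 -m handwheel '[{"hand":-0.1,"dx":0,"dy":0.05,"dz":-1.5,"wx":0,"wy":0,"wz":0},{"hand":-0.1,"dx":0,"dy":0,"dz":-1.4,"wx":0,"wy":0,"wz":0},{"hand":-0.1,"dx":0,"dy":0,"dz":-1,"wx":0,"wy":0,"wz":0},{"hand":-0.1,"dx":0,"dy":0,"dz":0,"wx":0,"wy":0,"wz":0},{"hand":-1,"dx":0,"dy":0,"dz":0,"wx":0,"wy":0,"wz":0},{"hand":-1,"dx":0,"dy":0,"dz":0,"wx":0,"wy":0,"wz":0},{"hand":-1,"dx":0,"dy":0,"dz":0,"wx":0,"wy":0,"wz":0},{"hand":-1,"dx":0,"dy":0,"dz":0,"wx":0,"wy":0,"wz":0}]'
python3 -m handwheel '[{"hand":-1,"dx":0,"dy":0,"dz":1,"wx":0,"wy":0,"wz":0},{"hand":-1,"dx":0,"dy":0,"dz":1.5,"wx":0,"wy":0,"wz":0},{"hand":-1,"dx":0,"dy":0,"dz":2,"wx":0,"wy":0,"wz":0},{"hand":-1,"dx":0,"dy":0,"dz":2,"wx":0,"wy":0,"wz":0},{"hand":-1,"dx":0,"dy":0,"dz":0,"wx":0,"wy":0,"wz":0},{"hand":-1,"dx":0,"dy":0,"dz":0,"wx":0,"wy":0,"wz":0}]'
```

```text
time_s: 33.3
position: [0.6077, 0.216, 0.0476]
tcp_rot: [[-0.997, -0.082, 0.001], [-0.082, 0.997, 0.0], [-0.001, 0.0, -1.0]]
force: [0.6, 0.0, -0.5]
opening: 0.276
time_s: 33.9
position: [0.6077, 0.216, 0.1132]
tcp_rot: [[-0.997, -0.082, 0.002], [-0.082, 0.997, 0.0], [-0.002, 0.0, -1.0]]
force: [0.5, 0.3, -0.9]
opening: 0.276
```

```bash
python3 -m handwheel '[{"hand":-1,"dx":-0.3,"dy":-2,"dz":0,"wx":0,"wy":0,"wz":0},{"hand":-1,"dx":-0.9,"dy":-4,"dz":0,"wx":0,"wy":0,"wz":-0.02},{"hand":-1,"dx":-0.9,"dy":-4,"dz":0,"wx":0,"wy":0,"wz":-0.02},{"hand":-1,"dx":-0.9,"dy":-4,"dz":0,"wx":0,"wy":0,"wz":-0.02},{"hand":-1,"dx":-0.9,"dy":-4,"dz":0,"wx":0,"wy":0,"wz":-0.02},{"hand":-1,"dx":-0.9,"dy":-4,"dz":0,"wx":0,"wy":0,"wz":-0.02},{"hand":-1,"dx":-0.9,"dy":-4,"dz":0,"wx":0,"wy":0,"wz":-0.013},{"hand":-1,"dx":-0.9,"dy":-4,"dz":0,"wx":0,"wy":0,"wz":0},{"hand":-1,"dx":-0.9,"dy":-4,"dz":0,"wx":0,"wy":0,"wz":0},{"hand":-1,"dx":-0.9,"dy":-4,"dz":0,"wx":0,"wy":0,"wz":0}]'
python3 -m handwheel '[{"hand":-1,"dx":-0.85,"dy":-3.3,"dz":-1,"wx":0,"wy":0,"wz":0},{"hand":-1,"dx":0,"dy":0,"dz":-2,"wx":0,"wy":0,"wz":0},{"hand":-1,"dx":0,"dy":0,"dz":-1,"wx":0,"wy":0,"wz":0},{"hand":-1,"dx":0,"dy":0,"dz":0,"wx":0,"wy":0,"wz":0},{"hand":-1,"dx":0,"dy":0,"dz":0,"wx":0,"wy":0,"wz":0}]'
```

```text
time_s: 34.9
position: [0.5219, -0.1653, 0.1111]
tcp_rot: [[-1.0, 0.031, -0.002], [0.031, 1.0, 0.001], [0.002, 0.001, -1.0]]
force: [-0.2, 0.1, -0.3]
opening: 0.275
time_s: 35.4
position: [0.5145, -0.1961, 0.0716]
tcp_rot: [[-1.0, 0.029, -0.001], [0.029, 1.0, 0.001], [0.001, 0.001, -1.0]]
force: [0.1, -0.0, -1.4]
opening: 0.275
```

```bash
python3 -m handwheel '[{"hand":-1,"dx":0,"dy":0,"dz":-2,"wx":0,"wy":0,"wz":0},{"hand":-1,"dx":0,"dy":0,"dz":-1.5,"wx":0,"wy":0,"wz":0},{"hand":-1,"dx":0,"dy":0,"dz":-1,"wx":0,"wy":0,"wz":0},{"hand":-1,"dx":0,"dy":0,"dz":-0.4,"wx":0,"wy":0,"wz":0},{"hand":-1,"dx":0,"dy":0,"dz":0,"wx":0,"wy":0,"wz":0},{"hand":-1,"dx":0,"dy":0,"dz":0,"wx":0,"wy":0,"wz":0}]'
```

```text
time_s: 36.0
position: [0.5153, -0.1972, 0.0236]
tcp_rot: [[-1.0, 0.03, 0.001], [0.03, 1.0, -0.001], [-0.001, -0.001, -1.0]]
force: [-0.5, -1.2, -0.5]
opening: 0.274
```

```bash
python3 -m handwheel '[{"hand":-1,"dx":0,"dy":0,"dz":-0.2,"wx":0,"wy":0,"wz":0},{"hand":-1,"dx":0,"dy":0,"dz":0,"wx":0,"wy":0,"wz":0},{"hand":-0.28,"dx":0,"dy":0,"dz":0,"wx":0,"wy":0,"wz":0},{"hand":-0.28,"dx":0,"dy":0,"dz":0,"wx":0,"wy":0,"wz":0},{"hand":-0.28,"dx":0,"dy":0,"dz":0,"wx":0,"wy":0,"wz":0},{"hand":-0.28,"dx":0,"dy":0,"dz":1,"wx":0,"wy":0,"wz":0},{"hand":-0.28,"dx":0,"dy":0,"dz":3,"wx":0,"wy":0,"wz":0},{"hand":-0.28,"dx":0,"dy":0,"dz":4,"wx":0,"wy":0,"wz":0},{"hand":-0.28,"dx":0,"dy":0,"dz":3,"wx":0,"wy":0,"wz":0},{"hand":-0.28,"dx":0,"dy":0,"dz":2,"wx":0,"wy":0,"wz":0}]'
python3 -m handwheel '[{"hand":-1,"dx":-0.6,"dy":3.9,"dz":0,"wx":0,"wy":0,"wz":0.084},{"hand":-1,"dx":-0.6,"dy":4,"dz":0,"wx":0,"wy":0,"wz":0.084},{"hand":-1,"dx":-0.6,"dy":4,"dz":0,"wx":0,"wy":0,"wz":0.084},{"hand":-1,"dx":-0.6,"dy":4,"dz":0,"wx":0,"wy":0,"wz":0.084},{"hand":-1,"dx":-0.6,"dy":4,"dz":0,"wx":0,"wy":0,"wz":0.084},{"hand":-1,"dx":-0.6,"dy":4,"dz":0,"wx":0,"wy":0,"wz":0.084},{"hand":-1,"dx":-0.6,"dy":4,"dz":0,"wx":0,"wy":0,"wz":0.084},{"hand":-1,"dx":-0.6,"dy":4,"dz":0,"wx":0,"wy":0,"wz":0.084},{"hand":-1,"dx":-0.6,"dy":4,"dz":0,"wx":0,"wy":0,"wz":0.084},{"hand":-1,"dx":0,"dy":3,"dz":0,"wx":0,"wy":0,"wz":0.084}]'
python3 -m handwheel '[{"hand":-1,"dx":0,"dy":0,"dz":0,"wx":0,"wy":0,"wz":0},{"hand":-1,"dx":0,"dy":0,"dz":0,"wx":0,"wy":0,"wz":0}]'
cat > tray.py <<'E'
from meas import *
import sys
k=sys.argv[1]; out=[]
for n in('top','side'):
    im,d=shot(n,n+k); C=cloud(n,d); x,y,z=C[...,0],C[...,1],C[...,2]
    m=(d>0)&(z>.018)&(z<.06)&(im.max(2)<110)&(x>.42)&(x<.6)&(y>-.44)&(y<-.15)
    m=cv2.morphologyEx(m.astype(np.uint8),cv2.MORPH_OPEN,np.ones((3,3)))
    kk,lab,st,ce=cv2.connectedComponentsWithStats(m)
    for i in range(1,kk):
        if st[i,4]>100: P=C[lab==i]; print(n,st[i,4],'z',np.percentile(P[:,2],[50,95]).round(4),rect_of(P))
    m=(d>0)&(z>.04)&(z<.06)&(im.min(2)>110)&(x>.38)&(x<.63)&(y>-.47)&(y<-.12); print('tray',rect_of(C[m]))
a=cv2.imread(f'pics/top{k}.png');b=cv2.imread(f'pics/side{k}.png')
cv2.imwrite(f'pics/c{k}.png',np.hstack([cv2.resize(a[140:340,230:560],(500,300)),cv2.resize(b[270:460,270:460],(300,300))]))
E
python3 tray.py 8
```

```text
time_s: 37.0
position: [0.5156, -0.1976, 0.1542]
tcp_rot: [[-1.0, 0.03, 0.003], [0.03, 1.0, -0.002], [-0.003, -0.002, -1.0]]
force: [0.2, -0.5, -0.6]
opening: 0.362
time_s: 38.0
position: [0.4593, 0.194, 0.1517]
tcp_rot: [[-0.686, -0.727, -0.001], [-0.727, 0.686, 0.0], [0.0, 0.001, -1.0]]
force: [0.8, -0.4, -0.1]
opening: 0.008
time_s: 38.2
position: [0.4605, 0.1922, 0.1515]
tcp_rot: [[-0.689, -0.725, 0.0], [-0.725, 0.689, -0.0], [-0.0, -0.001, -1.0]]
force: [-1.4, -1.0, 0.6]
opening: 0.004
top 329 z [0.0346 0.0389] (array([ 512.7, -196.1]), array([98.1, 27.3]), -1.1626510620117188)
top 355 z [0.0339 0.039 ] (array([ 511.4, -243.4]), array([97.9, 27. ]), -1.3887100219726562)
top 365 z [0.0336 0.0387] (array([ 509.4, -293.5]), array([98.5, 27.8]), -1.9104385375976562)
top 374 z [0.034  0.0383] (array([ 507.6, -342.6]), array([97.7, 25.9]), -2.1335067749023438)
top 425 z [0.0337 0.0387] (array([ 476., -414.]), array([97.9, 34. ]), -1.5266342163085938)
tray (array([ 509.9, -294.9]), array([286.5, 185.8]), 88.35789489746094)
side 412 z [0.0311 0.043 ] (array([ 518.3, -158.5]), array([161.7,   5.5]), -2.3197402954101562)
side 557 z [0.0359 0.0402] (array([ 515. , -200.5]), array([96.7, 25.9]), -1.48516845703125)
side 589 z [0.0356 0.0399] (array([ 513.5, -247.7]), array([96.8, 27.1]), -1.384063720703125)
side 634 z [0.0359 0.0397] (array([ 511.1, -297.3]), array([97.5, 26.9]), -2.4441299438476562)
side 204 z [0.0303 0.0411] (array([ 598. , -379.5]), array([98.9,  3.7]), 88.0810317993164)
side 683 z [0.036  0.0399] (array([ 509.6, -347.6]), array([97., 26.]), -2.4484786987304688)
side 613 z [0.0368 0.0399] (array([ 477.4, -413.8]), array([97.1, 24.3]), -1.9696578979492188)
side 323 z [0.0319 0.0423] (array([ 493.5, -437. ]), array([145.5,   2.8]), -2.0855484008789062)
tray (array([ 513.4, -295.1]), array([287.4, 186.1]), 87.99646759033203)
```

View pics/c8.png

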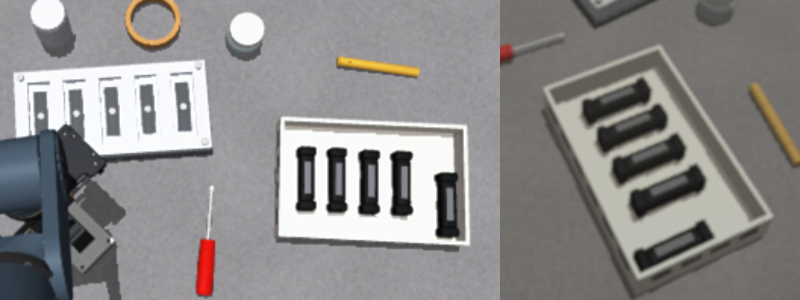

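All five handles lie flat: both views put their tops at about 0.037 m, matching 5 + 32 mm. None overlap, the knocked one is also flat, and the tray hasn't moved. Now the switch goes back to ON.

```bash
python3 -m handwheel '[{"hand":-1,"dx":-0.65,"dy":-0.5,"dz":-2,"wx":0,"wy":0,"wz":0},{"hand":-1,"dx":-0.65,"dy":-0.5,"dz":-3,"wx":0,"wy":0,"wz":0},{"hand":-1,"dx":0,"dy":0,"dz":-2,"wx":0,"wy":0,"wz":0},{"hand":-1,"dx":0,"dy":0,"dz":-1,"wx":0,"wy":0,"wz":0},{"hand":-1,"dx":0,"dy":0,"dz":0,"wx":0,"wy":0,"wz":0},{"hand":-1,"dx":0,"dy":0,"dz":0,"wx":0,"wy":0,"wz":0}]'
```

```text
time_s: 38.9
position: [0.4486, 0.1814, 0.0715]
tcp_rot: [[-0.691, -0.723, 0.001], [-0.723, 0.691, 0.0], [-0.001, -0.001, -1.0]]
force: [0.2, 0.3, -0.2]
opening: 0.005
```

```bash
python3 -m handwheel '[{"hand":-1,"dx":0,"dy":0,"dz":-0.8,"wx":0,"wy":0,"wz":0},{"hand":-1,"dx":0,"dy":0,"dz":-0.6,"wx":0,"wy":0,"wz":0},{"hand":-1,"dx":0,"dy":0,"dz":-0.25,"wx":0,"wy":0,"wz":0},{"hand":-1,"dx":0,"dy":0,"dz":0,"wx":0,"wy":0,"wz":0},{"hand":-1,"dx":0,"dy":0,"dz":0,"wx":0,"wy":0,"wz":0}]'
python3 -m handwheel '[{"hand":-1,"dx":-0.2,"dy":-0.21,"dz":0,"wx":0,"wy":0,"wz":0},{"hand":-1,"dx":-0.2,"dy":-0.21,"dz":0,"wx":0,"wy":0,"wz":0},{"hand":-1,"dx":-0.2,"dy":-0.21,"dz":0,"wx":0,"wy":0,"wz":0},{"hand":-1,"dx":-0.2,"dy":-0.21,"dz":0,"wx":0,"wy":0,"wz":0},{"hand":-1,"dx":-0.2,"dy":-0.21,"dz":0,"wx":0,"wy":0,"wz":0}]'
python3 -m handwheel '[{"hand":-1,"dx":-0.2,"dy":-0.21,"dz":0,"wx":0,"wy":0,"wz":0},{"hand":-1,"dx":-0.2,"dy":-0.21,"dz":0,"wx":0,"wy":0,"wz":0}]'
python3 -m handwheel '[{"hand":-1,"dx":-0.2,"dy":-0.21,"dz":0,"wx":0,"wy":0,"wz":0},{"hand":-1,"dx":0,"dy":0,"dz":0,"wx":0,"wy":0,"wz":0}]'
```

```text
time_s: 39.4
position: [0.4478, 0.1819, 0.0545]
tcp_rot: [[-0.69, -0.724, -0.0], [-0.724, 0.69, -0.0], [0.0, 0.0, -1.0]]
force: [0.0, 0.2, 0.1]
opening: 0.008
time_s: 39.9
position: [0.4393, 0.1727, 0.0548]
tcp_rot: [[-0.691, -0.723, 0.004], [-0.723, 0.691, 0.003], [-0.005, -0.001, -1.0]]
force: [2.0, 5.4, -2.1]
opening: 0.008
time_s: 40.1
position: [0.434, 0.1674, 0.0547]
tcp_rot: [[-0.69, -0.724, 0.001], [-0.724, 0.69, 0.0], [-0.001, -0.0, -1.0]]
force: [0.2, 1.7, -0.2]
opening: 0.005
time_s: 40.3
position: [0.4314, 0.1647, 0.0546]
tcp_rot: [[-0.69, -0.724, -0.0], [-0.724, 0.69, -0.0], [0.0, 0.0, -1.0]]
force: [1.1, 0.7, 0.0]
opening: 0.005
```

```bash
python3 -m handwheel '[{"hand":-1,"dx":0.3,"dy":0.3,"dz":0,"wx":0,"wy":0,"wz":0},{"hand":-1,"dx":0,"dy":0,"dz":2,"wx":0,"wy":0,"wz":0},{"hand":-1,"dx":0,"dy":0,"dz":4,"wx":0,"wy":0,"wz":0},{"hand":-1,"dx":0,"dy":2,"dz":4,"wx":0,"wy":0,"wz":0},{"hand":-1,"dx":-1,"dy":4,"dz":2,"wx":0,"wy":0,"wz":0},{"hand":-1,"dx":-2,"dy":4,"dz":0,"wx":0,"wy":0,"wz":0},{"hand":-1,"dx":-2,"dy":4,"dz":0,"wx":0,"wy":0,"wz":0},{"hand":-1,"dx":-2,"dy":4,"dz":0,"wx":0,"wy":0,"wz":0},{"hand":-1,"dx":-2,"dy":4,"dz":0,"wx":0,"wy":0,"wz":0},{"hand":-1,"dx":-2,"dy":4,"dz":0,"wx":0,"wy":0,"wz":0}]'
python3 -m handwheel '[{"hand":-1,"dx":-2,"dy":4,"dz":0,"wx":0,"wy":0,"wz":0},{"hand":-1,"dx":-1,"dy":3,"dz":0,"wx":0,"wy":0,"wz":0},{"hand":-1,"dx":0,"dy":0,"dz":0,"wx":0,"wy":0,"wz":0},{"hand":-1,"dx":0,"dy":0,"dz":0,"wx":0,"wy":0,"wz":0}]'
python3 tray.py 9 | grep -v tray
python3 - <<'E'
import cv2,numpy as np
b=cv2.imread('pics/side9.png');a=cv2.imread('pics/top9.png')
cv2.imwrite('pics/z9.png',np.hstack([cv2.resize(a[255:335,235:325],(400,356),interpolation=2),cv2.resize(b[215:265,225:275],(356,356),interpolation=2)]))
E
```

```text
time_s: 41.3
position: [0.3235, 0.4292, 0.1745]
tcp_rot: [[-0.69, -0.724, -0.0], [-0.724, 0.69, -0.001], [0.001, -0.001, -1.0]]
force: [0.1, 0.3, -0.1]
opening: 0.006
time_s: 41.7
position: [0.2941, 0.4978, 0.1741]
tcp_rot: [[-0.688, -0.725, -0.001], [-0.725, 0.688, -0.002], [0.002, -0.001, -1.0]]
force: [-0.1, -0.1, -0.2]
opening: 0.006
top 328 z [0.0342 0.039 ] (array([ 512.7, -196.3]), array([98.8, 26.9]), -0.9598541259765625)
top 354 z [0.0341 0.0387] (array([ 511.6, -243.1]), array([97. , 26.5]), -1.5346603393554688)
top 360 z [0.0338 0.0387] (array([ 509.4, -293.7]), array([98.9, 28.1]), -2.095062255859375)
top 367 z [0.0337 0.0389] (array([ 507.8, -342.5]), array([98.7, 26.1]), -2.03826904296875)
top 422 z [0.0337 0.039 ] (array([ 475.9, -414.6]), array([97.8, 35. ]), -1.5300750732421875)
side 426 z [0.0313 0.0439] (array([ 519.7, -158.2]), array([160.2,   5.9]), -1.7934951782226562)
side 540 z [0.0361 0.0397] (array([ 515.5, -200.5]), array([97.1, 26. ]), -1.9848709106445312)
side 585 z [0.0359 0.0397] (array([ 513.8, -247.4]), array([96.5, 27.8]), -0.49315643310546875)
side 628 z [0.0361 0.0403] (array([ 510.9, -298.2]), array([96. , 26.7]), -3.1874542236328125)
side 215 z [0.0308 0.0415] (array([ 597.8, -381.3]), array([93.2,  3.3]), 88.38052368164062)
side 672 z [0.0362 0.0395] (array([ 509.9, -347.8]), array([96.6, 25.9]), -3.123382568359375)
side 619 z [0.0369 0.0399] (array([ 477.7, -413.9]), array([97.9, 24.3]), -2.3620681762695312)
side 149 z [0.0316 0.0418] (array([ 503.9, -437.5]), array([69.2,  2.5]), -1.775054931640625)
```

View pics/z9.png

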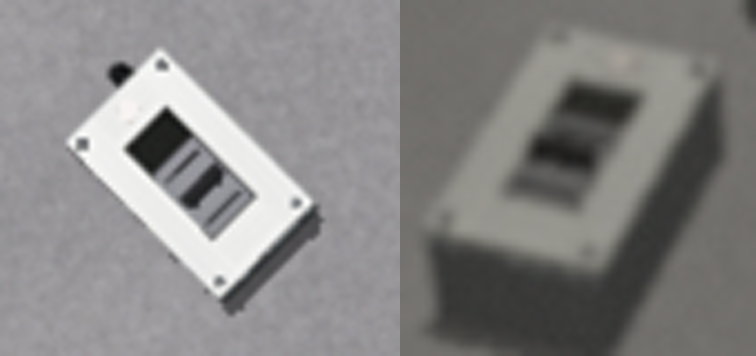

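View pics/top9.png

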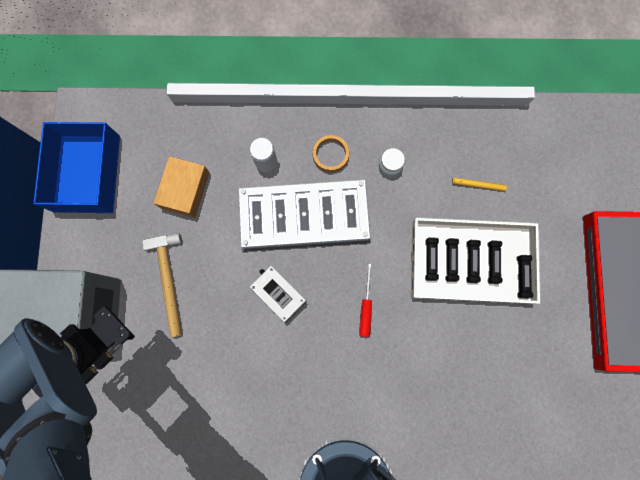

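The switch is back at ON, looking the same as the start picture (ridge at about px (281,297)). The mould is empty and all five handles are flat in the tray at cols 432–525. The other things haven't moved, and the arm is clear.

```bash
python3 -c "
from rig import hand_in
print(hand_in())"
```

```text
the job is handed in; nothing more can be done
None
```

The job is done and handed in at about 42 s on the robot's clock. I pushed the switch to OFF, moved all five handles one at a time from the mould into the white tray, then pushed the switch back to ON.

**Last checks, from both cameras:**
- **Switch:** the ridge is back where it was in the start picture (ON).
- **Mould:** all five cavities are empty.
- **Handles:** all five lie flat on the tray floor and none overlap. Their tops measure about 37–40 mm high, against an expected 37 mm.
- **Other things:** the tray measured the same as at the start, and the bystanders look unmoved in the top view.

**Disagreements and disturbances:**
- **Camera offset:** the two cameras disagreed by about 2–4 mm, so I used averages for the grasps and tray positions.
- **Knocked handle:** the first handle was knocked about 4 cm aside inside the tray while the arm was away from it. It now lies close to or against the tray wall, still flat and clear of the others, so I left it there.
- **Grip:** I saw no slip.

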